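# Transfer an opened phone on a flat lifter to the inspection stand

### The job

The opened phone has freshly placed parts on it, so never touch it with the gripper: slide the blade of the orange-handled lifter underneath it, lift it off the low cooling rack and carry it level to the height-adjustable inspection stand. Set it gently across the stand's two white rails, overhanging them equally on both sides, and push it home with the lifter's heel until it lies flat and square against both blue end stops, then draw the blade out and stand the lifter upright on the bench, leaving the bottle, pot and spool where they are.

Things in the scene. Friction and masses are not known exactly. Their poses are not given: they have to be found in the camera images.
- phone: opened phone chassis (blue and black boards in a grey frame), 143 x 71 mm, 5 mm thick (7 with small parts), about 0.06 kg. Origin: centre of its underside; x along its long side, z up. At the start it lies on the rack, its long side along the rack's y within 5 degrees, centred within 6 mm, so bridging both rails.
- rack: cooling rack, fixed: aluminium base plate 110 (x) x 150 (y) x 6 mm with two dark rails 80 mm long in x, 14 mm wide, at y = +48 and -48 mm (82 mm free between them), tops 34 mm above the bench. Origin: centre of its underside; x points roughly away from the robot. Open at both x ends: the blade goes in from the -x end, under the phone.
- stand: inspection stand, fixed: grey foot 100 x 130 mm with a post that bears an aluminium deck 112 (x) x 150 (y) mm. Origin: centre of the foot's underside; x points roughly away from the robot. A black foam pad covers the deck between its rails; it gives 1 mm per 2 N, 5 mm at most. The deck is locked at a height that differs each time and is NOT reported: top of the pad 39 to 74 mm above the bench.
- stand_home (a point): on the bench right under the place where the centre of the phone belongs when it is home, 2.5 mm forward (x) of the stand's origin; axes as the stand. On the deck, white rails 14 mm wide at y = +48 and -48 mm (82 mm free between), x = -46 to +35 mm, tops 14 mm above the pad. At their far ends blue stops, 14 mm higher, near faces at x = +35.5 mm; open between the stops.
- lifter_grip (a point): middle of the lifter's upright orange handle (14 mm thick in x, 40 mm wide in y, from 28 to 80 mm above the underside of the blade); this point is 60 mm above the underside of the blade. x points forward along the blade, z up. At the start the lifter stands on the bench on its blade.
- lifter: lifter, 0.13 kg; origin at the underside of the blade, straight below the middle of the handle; x forward, z up. Steel blade 56 mm wide (y), 4 mm thick, from x = -20 to +92 mm, level when the handle is upright. The heel is a steel wall across the blade at the foot of the handle, 56 mm wide, front face at x = +6 mm, up to 28 mm above the underside.
- pump: bystander: white dispenser bottle with a steel dish on top, 52 x 52 x 108 mm; origin at the centre of its underside
- pot: bystander: round pot with a green lid, 42 mm wide, 27 mm high; origin at the centre of its underside
- spool: bystander: flat blue spool lying on the bench, 42 mm wide, 9 mm high; origin at the centre of its underside
There are look-alikes about, which are no part of the job. What is shaped like the lifter but brown or red is not meant.

How it is judged:
By the outcome, as a careful person would: the job done as asked, in the order asked, and still so for the second after the job is handed in, with the robot touching nothing.
It also fails if it takes over 72 s, if anything falls off the work surface, if the arm or the gripper's body presses on something with over 40 N, if the wrist force passes 120 N, or if a joint passes its speed limit or range.

### The arm

A 7-joint arm with a two-finger parallel gripper is mounted at the origin on a cart in front of the work surface, level with it; the furniture and walls round the work are solid. World frame = base frame: x ahead of the robot, y to its left, z up, the work surface at z = 0. Lengths are in m, angles in rad, forces in N, time in s.
With the tool pointing down it reaches from about 0.425 to 0.875 m from the base axis. Payload 4.7 kg.
Tool frame: the origin (TCP) lies between the finger pads; the fingertips stand 14 mm ahead of it and the grasp point (between the pads) lies 5 mm behind it; z points along the fingers, y is the line along which they close (so a half turn about z gives the same grasp; the last joint's range is limited). The gripper opens to 87 mm and grips with 3 to 60 N. Pads are 19 mm wide; open, the fingers measure 117 mm over their backs; the gripper's body (75 mm by 190 mm) begins 51 mm behind the grasp point.
Start: joints at [1.333, 0.321, -0.07, 1.45, 0.023, 1.371, -0.057], TCP at [0.162, -0.63, 0.237] pointing down, gripper open.
Joint ranges: [-2.86, 2.86], [-0.3, 2.09], [-1.38, 1.24], [0.06, 2.45], [-1.56, 4.7], [0.09, 2.05], [-2.69, 2.69]. Speed limits (rad/s): [2.57, 2.57, 3.14, 3.14, 3.14, 3.14, 3.14].

### API

Orientations are given as a rotation vector (axis times angle).
In Python, from bench import ctrl gives the robot as it stands.
- The arm moves only by the tool step_arm, never from a script. Its argument "commands" is a list of rows, each an object with "travel": the shift along the tool's x, y, z in m, a list of three; "turn": the turn, a rotation vector about the tool's x, y, z in degrees, a list of three. A call has 1 to 5 rows; each row is the pose to reach, as a shift and turn from the pose commanded when the call began, along the tool's axes at that moment; what a row does not reach only later rows make up. A row lasts 1/10 s, in which the tool goes at most 50 mm and 8.59 degrees, less where a joint would pass 70% of its speed; a pose out of reach is approached as far as the arm can. A call with a gripper value outside its range is refused whole. "gripper" is the opening, from 0 (shut) to 1 (fully open), set as the call begins (left out, the last holds). The fingers move at their own pace and stop on an object; "force" is the grip in N (left out, the last holds). Time passes only in rows, so rows that repeat a pose let the fingers close. It gives the time, the measured TCP pose, the force, the opening and the grip force at its end, in the units of the state.
- ctrl.get_state(): the state, without advancing time (a new reading comes with each control period).
- ctrl.get_image(name): name is "scene" or "top" or "wrist"; returns the picture (420x560x3 uint8, red, green, blue); there is no depth.
- ctrl.camera_model(name): a dict with "fx", "fy", "cx", "cy" (pixels), "R" (3x3) and "t" (3): a world point X has camera coordinates R X + t; the wrist camera has in their place "T_tool_cam" (4x4, takes a point from camera to tool coordinates, whose origin is the TCP and whose axes are the flange's). Camera axes: x right, y down, z forward; pixel columns grow to the right and rows downward; lengths in m; the calibration is good to about 2 mm. The wrist camera is an equidistant fisheye: a pixel r from the principal point sees the ray r / f radians off the axis. A picture is of the moment at which its call begins: read the wrist's pose just before it. camera_model takes no time and is no camera call.
- ctrl.close_job(): hands the job in; it is judged then, once.
The state is a dict: "time": time; "joint_positions": joint angles; "qd": joint speeds; "joint_torque": joint torques, N m; "position": TCP position; "tool_rot": TCP orientation; "ft_force": force on the tool from outside, world axes, zero at the start; "torque": the same for the moment, N m; "grip_width": opening from 0.0 (shut) to 1.0 (fully open); "grip_force": force on a finger pad.
Only numpy, scipy, OpenCV 4.12 (cv2) and the standard library are available. Lean on these libraries where they do the work, as an engineer would, in place of code of your own. Each camera call takes 0.05 s, during which the arm holds its last target. There are 200 camera calls.

## Working session

There is one attempt and no reset: what is moved stays moved. The work goes in short steps, Python scripts to look and compute and a tool call to move; the robot and the scene stay as the last step left them, time stands still between calls to the robot, and variables do not carry over. Pictures are saved under pics/ and viewed, at most 10 in all, crops included, and the job is handed in when it is done.

Besides the shell and the picture viewer there is one more tool, called after "Call:" as name(argument=value, ...), one argument or row to a line, values as JSON. step_arm: Moves the arm, as the interface text tells. Its arguments: {"type":"object","properties":{"commands":{"type":"array"},"gripper":{"type":"number"},"force":{"type":"number"}},"required":["commands"]}

```bash
mkdir -p pics; cat > h.py <<'E'
import sys; sys.path.insert(0,'.')
import numpy as np, cv2
from scipy.spatial.transform import Rotation as Ro
from bench import ctrl
def ray(name,u,v,st=None):
    m=ctrl.camera_model(name)
    if 'T_tool_cam' in m:
        x=(u-m['cx'])/m['fx'];y=(v-m['cy'])/m['fy'];r=np.hypot(x,y)+1e-12
        d=np.array([np.sin(r)*x/r,np.sin(r)*y/r,np.cos(r)])
        T=np.array(m['T_tool_cam']);R=Ro.from_rotvec(st['tool_rot']).as_matrix()
        return np.array(st['position'])+R@T[:3,3], R@T[:3,:3]@d
    R=np.array(m['R']);t=np.array(m['t'])
    return -R.T@t, R.T@np.array([(u-m['cx'])/m['fx'],(v-m['cy'])/m['fy'],1])
def onz(name,u,v,z,st=None):
    o,d=ray(name,u,v,st); return o+d*(z-o[2])/d[2]
def proj(name,X,st=None):
    m=ctrl.camera_model(name); X=np.array(X,float)
    if 'T_tool_cam' in m:
        T=np.array(m['T_tool_cam']);R=Ro.from_rotvec(st['tool_rot']).as_matrix()
        c=T[:3,:3].T@(R.T@(X-st['position'])-T[:3,3]); r=np.hypot(c[0],c[1]);a=np.arctan2(r,c[2])
        return np.array([m['cx']+m['fx']*a*c[0]/r,m['cy']+m['fy']*a*c[1]/r])
    c=np.array(m['R'])@X+m['t']; return np.array([m['cx']+m['fx']*c[0]/c[2],m['cy']+m['fy']*c[1]/c[2]])
def shot(name,fn):
    st=ctrl.get_state(); im=np.array(ctrl.get_image(name)); cv2.imwrite('pics/'+fn,im[:,:,::-1]); return st,im
E
python3 - <<'E'
from h import *
np.set_printoptions(precision=4,suppress=True)
a=shot('scene','s0.png')[1]; b=shot('top','t0.png')[1]
cv2.imwrite('pics/both0.png',np.vstack([cv2.resize(a,None,fx=.7,fy=.7),cv2.resize(b,None,fx=.7,fy=.7)])[:,:,::-1])
for n in('scene','top','wrist'): print(n,ctrl.camera_model(n))
print(ctrl.get_state())
E
```

```text
scene {'fx': 382.24969662756365, 'fy': 382.24969662756365, 'cx': 279.58820450741507, 'cy': 203.9760087090945, 'R': array([[-0.8397, -0.5431, -0.0021],
       [-0.2445,  0.3814, -0.8915],
       [ 0.485 , -0.7481, -0.453 ]]), 't': array([0.3941, 0.1998, 0.804 ])}
top {'fx': 516.6241490784813, 'fy': 516.6241490784813, 'cx': 276.1142507799415, 'cy': 215.72224987723047, 'R': array([[ 0.0129, -0.9999, -0.0031],
       [-0.9833, -0.0121, -0.1814],
       [ 0.1814,  0.0054, -0.9834]]), 't': array([-0.0262,  0.486 ,  1.7489])}
wrist {'fx': 325.19226210127806, 'fy': 325.19226210127806, 'cx': 282.3974343923324, 'cy': 212.12796855751952, 'T_tool_cam': array([[-0.0005, -0.9578, -0.2874,  0.0792],
       [ 1.    , -0.0008,  0.0008, -0.0001],
       [-0.0009, -0.2874,  0.9578, -0.1472],
       [ 0.    ,  0.    ,  0.    ,  1.    ]])}
{'time': 0.1, 'joint_positions': array([ 1.3331,  0.3218, -0.0701,  1.4516,  0.0226,  1.3708, -0.0569]), 'qd': array([-0.0012, -0.0026, -0.0002, -0.0003, -0.0014,  0.0005, -0.0001]), 'joint_torque': array([ -0.0004, -49.2572,  -0.406 , -31.3399,  -0.0641,   0.0395,
         0.0001]), 'position': array([ 0.1618, -0.629 ,  0.2355]), 'tool_rot': array([-3.115 , -0.3942,  0.0005]), 'ft_force': array([-0.3813, -0.3943,  0.0632]), 'torque': array([-0.0015,  0.0302, -0.0172]), 'grip_force': 0.0, 'grip_width': 1.001055118916665}
```

View pics/t0.png

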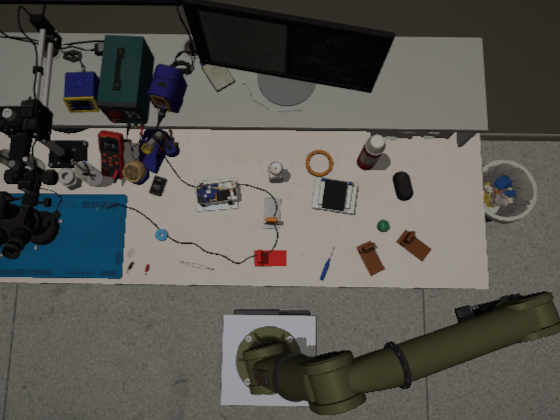

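View pics/s0.png

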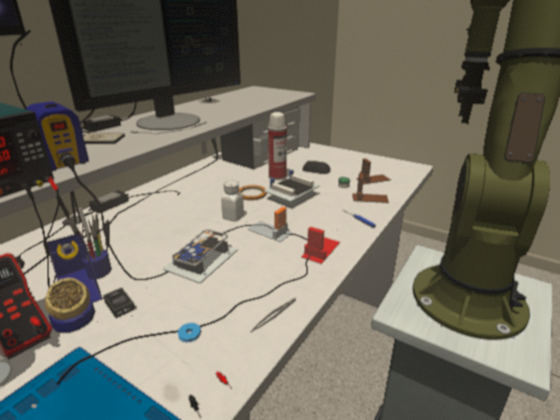

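Candidates for the lifter: the orange-handled one at top (272,215) / scene (281,220), a red one at (270,258), and brown ones at (370,257) and (414,245). The orange one fits. The phone on the rack is at (217,194), the stand at (335,195), the bottle at (276,172), the pot at (383,226) and the spool at (162,235). I'll check this in a close crop.

```bash
python3 - <<'E'
from h import *
np.set_printoptions(precision=4,suppress=True)
b=cv2.imread('pics/t0.png'); c=cv2.resize(b[160:280,180:370],None,fx=4,fy=4,interpolation=cv2.INTER_CUBIC); cv2.imwrite('pics/c0.png',c)
for n,p,z in[('lift',(271,219),.07),('phone',(217,194),.037),('stand',(335,195),.06),('pump',(276,172),.108),('red',(270,258),.0),('pot',(383,226),.027),('spool',(162,235),.009)]: print(n,onz('top',*p,z))
print(Ro.from_rotvec(ctrl.get_state()['tool_rot']).as_matrix())
E
```

```text
lift [ 0.47   -0.0029  0.07  ]
phone [0.5628 0.1887 0.037 ]
stand [ 0.559  -0.2233  0.06  ]
pump [ 0.6257 -0.0181  0.108 ]
red [ 0.3435 -0.0004  0.    ]
pot [ 0.4577 -0.3935  0.027 ]
spool [0.4189 0.3808 0.009 ]
[[ 0.9685  0.2491 -0.0005]
 [ 0.2491 -0.9685  0.0017]
 [-0.0001 -0.0018 -1.    ]]
```

View pics/c0.png

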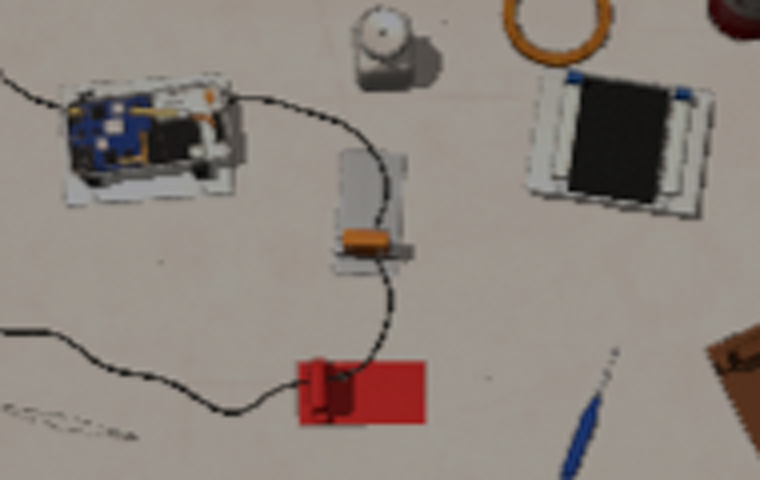

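The close crop shows the orange handle at crop (366,242) with the bare steel blade pointing away from the robot; this is the lifter. I'm moving the wrist camera over the middle of the scene.

Call:
step_arm(
  commands=[
    {"travel": [0.036,-0.032,-0.002],"turn": [0,0,-8]},
    {"travel": [0.073,-0.065,-0.003],"turn": [0,0,-16]},
    {"travel": [0.109,-0.098,-0.004],"turn": [0,0,-24]},
    {"travel": [0.145,-0.131,-0.005],"turn": [0,0,-32]},
    {"travel": [0.182,-0.164,-0.006],"turn": [0,0,-40]},
  ],
)

```text
time: 0.6
position: [0.2979, -0.4234, 0.2422]
tool_rot: [-2.79, -1.444, 0.001]
ft_force: [0.5, 0.4, -0.3]
grip_width: 0.999
grip_force: 0.0
```

```bash
cat >> h.py <<'E'
def go(P,yaw=0.,pitch=0.):
    "shift/turn in tool axes to TCP P with tool y at world yaw (deg), tool z down"
    st=ctrl.get_state();R=Ro.from_rotvec(st['tool_rot']);a=np.radians(yaw)
    y=np.array([np.cos(a),np.sin(a),0]);x=np.array([-np.sin(a),np.cos(a),0])
    G=Ro.from_matrix(np.c_[x,y,[0,0,-1]])
    print('t',round(st['time'],2),'pos',np.round(st['position'],4),'travel',np.round(R.inv().apply(np.array(P)-st['position']),4),'turn',np.round((R.inv()*G).as_rotvec(degrees=True),2))
E
python3 - <<'E'
from h import *
go([.5,-.12,.25],0); print(ctrl.get_state()['joint_positions'])
E
```

```text
t 0.6 pos [ 0.2979 -0.4234  0.2422] travel [ 0.3645 -0.0101 -0.0078] turn [-3.000e-02  0.000e+00 -3.526e+01]
[ 1.17945284  0.04963879 -0.28159648  1.75847979  0.01447497  1.33582312
  0.27936584]
```

Call:
step_arm(
  commands=[
    {"travel": [0.046,0,-0.001],"turn": [0,0,-5]},
    {"travel": [0.092,-0.002,-0.002],"turn": [0,0,-10]},
    {"travel": [0.138,-0.004,-0.004],"turn": [0,0,-15]},
    {"travel": [0.184,-0.005,-0.004],"turn": [0,0,-20]},
    {"travel": [0.23,-0.006,-0.005],"turn": [0,0,-25]},
  ],
)

```text
time: 1.1
position: [0.4267, -0.233, 0.2473]
tool_rot: [2.413, 2.011, -0.001]
ft_force: [0.4, -0.5, -0.2]
grip_width: 1.0
grip_force: 0.0
```

```bash
python3 - <<'E'
from h import *
go([.5,-.12,.25],0)
E
```

```text
t 1.1 pos [ 0.4267 -0.233   0.2473] travel [ 0.1243  0.0518 -0.0027] turn [ -0.02   0.02 -10.38]
```

Call:
step_arm(
  commands=[
    {"travel": [0.042,0.017,-0.001],"turn": [0,0,-4]},
    {"travel": [0.084,0.035,-0.002],"turn": [0,0,-8]},
    {"travel": [0.124,0.052,-0.003],"turn": [0,0,-10.4]},
    {"travel": [0.124,0.052,-0.003],"turn": [0,0,-10.4]},
  ],
)

```text
time: 1.5
position: [0.5027, -0.1151, 0.2507]
tool_rot: [-2.211, -2.23, -0.006]
ft_force: [0.0, 0.9, 0.8]
grip_width: 1.002
grip_force: 0.0
```

```bash
python3 - <<'E'
from h import *
st,im=shot('wrist','w1.png'); go([.5,.13,.25],0)
np.save('w1.npy',[st['position'],st['tool_rot']])
E
```

```text
t 1.55 pos [ 0.5012 -0.1188  0.2504] travel [ 2.488e-01 -2.000e-04  7.000e-04] turn [ 0.   -0.07  0.23]
```

View pics/w1.png

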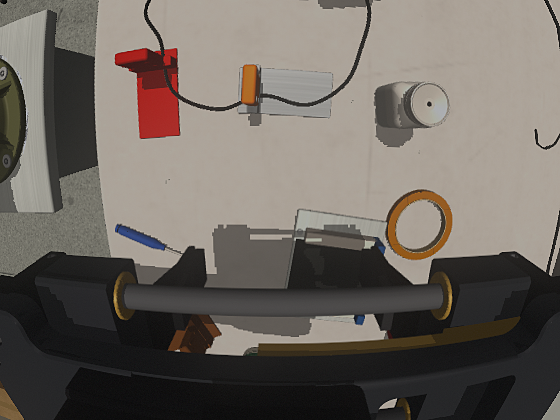

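The gripper hides the lower half of the wrist picture. The lifter is clear: handle top at (250,85), blade spanning columns 240–331. I'll shift so the stand comes into the upper half.

Call:
step_arm(
  commands=[
    {"travel": [-0.045,0,0.01],"turn": [0,0,0]},
    {"travel": [-0.09,0,0.02],"turn": [0,0,0]},
    {"travel": [-0.135,0,0.03],"turn": [0,0,0]},
    {"travel": [-0.18,0,0.04],"turn": [0,0,0]},
    {"travel": [-0.22,0,0.05],"turn": [0,0,0]},
  ],
)

```text
time: 2.05
position: [0.4974, -0.3464, 0.1995]
tool_rot: [-2.228, -2.214, 0.003]
ft_force: [0.5, -0.1, 0.6]
grip_width: 1.003
grip_force: 0.0
```

Call:
step_arm(
  commands=[
    {"travel": [0,0,0],"turn": [0,0,0]},
    {"travel": [0,0,0],"turn": [0,0,0]},
  ],
)

```text
time: 2.25
position: [0.4975, -0.3444, 0.1992]
tool_rot: [-2.228, -2.211, 0.001]
ft_force: [0.2, 0.3, -0.0]
grip_width: 1.001
grip_force: 0.0
```

```bash
python3 - <<'E'
from h import *
st,im=shot('wrist','w2.png'); go([.5,.07,.25],0)
np.save('w2.npy',[st['position'],st['tool_rot']])
E
```

```text
t 2.3 pos [ 0.4986 -0.3427  0.2   ] travel [ 0.4127 -0.0006 -0.0496] turn [-0.06 -0.06 -0.27]
```

View pics/w2.png

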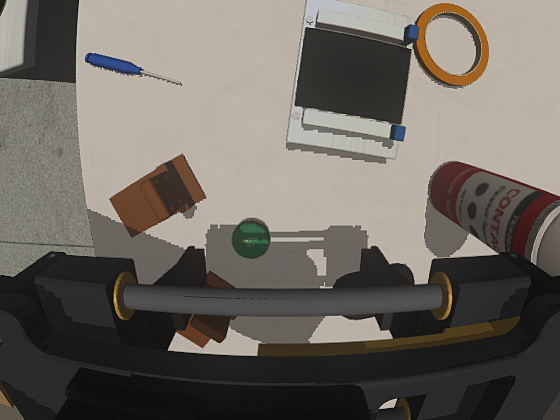

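Call:
step_arm(
  commands=[
    {"travel": [-0.02,-0.04,0],"turn": [0,0,0]},
    {"travel": [-0.04,-0.08,0],"turn": [0,0,0]},
    {"travel": [-0.06,-0.12,0],"turn": [0,0,0]},
    {"travel": [-0.06,-0.12,0],"turn": [0,0,0]},
    {"travel": [-0.06,-0.12,0],"turn": [0,0,0]},
  ],
)

```text
time: 2.8
position: [0.3788, -0.4018, 0.2013]
tool_rot: [2.225, 2.216, -0.001]
ft_force: [0.4, 0.7, -0.3]
grip_width: 0.999
grip_force: 0.0
```

```bash
python3 - <<'E'
from h import *
st,im=shot('wrist','w3.png'); np.save('w3.npy',[st['position'],st['tool_rot']])
c=onz('top',335,195,.06)
S={}
tiles=[]
for k in(2,3):
    p,r=np.load(f'w{k}.npy'); s=dict(position=p,tool_rot=r); q=proj('wrist',[.56,-.223,.06],s); im=cv2.imread(f'pics/w{k}.png')
    x0=int(np.clip(q[0]-80,0,400));y0=int(np.clip(q[1]-90,0,235)); print(k,p,q,x0,y0)
    tiles.append(cv2.resize(im[y0:y0+180,x0:x0+160],None,fx=2.5,fy=2.5,interpolation=cv2.INTER_CUBIC))
cv2.imwrite('pics/c23.png',np.hstack(tiles))
E
```

```text
2 [ 0.49750487 -0.34435429  0.19920894] [352.80574383  71.3340557 ] 272 0
3 [ 0.37882968 -0.40177934  0.20127329] [466.49233482  28.59906817] 386 0
```

View pics/c23.png

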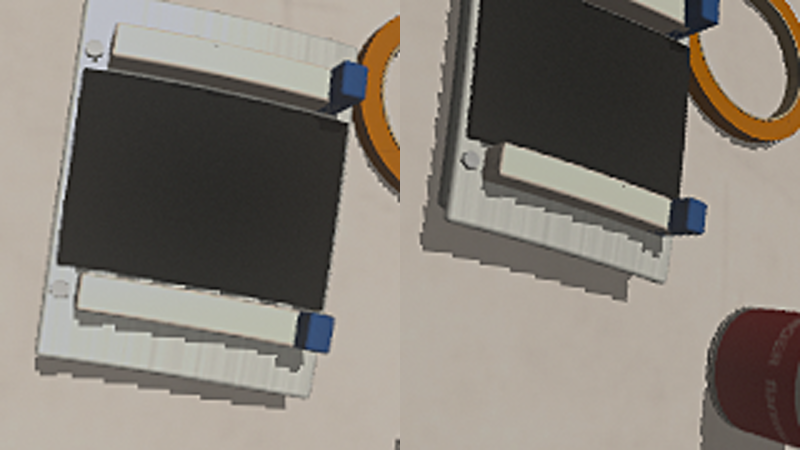

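View 2 shows both white rails, the black pad and the stops. View 3 shows the right rail whole. I'm picking the rail-top corners in both and solving for the stand_home pose and height, plus the lifter from w1 by colour mask.

```bash
python3 - <<'E'
from h import *
from scipy.optimize import least_squares
np.set_printoptions(precision=4,suppress=True)
V={k:dict(zip(('position','tool_rot'),np.load(f'w{k}.npy'))) for k in(1,2,3)}
obs=[(2,80,273,-46,-41,14),(2,77,308,-46,-55,14),(2,300,309,35,-41,14),(2,296,346,35,-55,14),(2,115,24,-46,55,14),(2,112,55,-46,41,14),(2,333,63,35,55,14),
(3,103,143,-46,-41,14),(3,100,178,-46,-55,14),(3,272,197,35,-41,14),(3,268,232,35,-55,14)]
off={2:272,3:386}
def W(p,m): 
    c,s=np.cos(p[2]),np.sin(p[2]);x,y,z=np.array(m)/1e3
    return [p[0]+c*x-s*y,p[1]+s*x+c*y,p[3]+z]
f=lambda p:np.concatenate([proj('wrist',W(p,o[3:]),V[o[0]])-[off[o[0]]+o[1]/2.5,o[2]/2.5] for o in obs])
r=least_squares(f,[.56,-.223,0,.055],loss='soft_l1'); print('stand_home x,y,yaw,h_pad',r.x,np.degrees(r.x[2]));print(f(r.x).round(1))
# lifter, from w1
im=cv2.imread('pics/w1.png');h=cv2.cvtColor(im,cv2.COLOR_BGR2HSV)
m=cv2.inRange(h,(8,150,120),(20,255,255));m[150:]=0;m[:,:200]=0;m[:,320:]=0
b=cv2.minAreaRect(max(cv2.findContours(m,0,2)[0],key=cv2.contourArea));print(b,[onz('wrist',*q,.08,V[1])[:2] for q in cv2.boxPoints(b)])
print('blade corners',[onz('wrist',*q,.004,V[1])[:2] for q in((331,72),(331,117),(240,69),(240,113))])
b0=cv2.resize(im[50:135,220:350],None,fx=5,fy=5,interpolation=cv2.INTER_CUBIC);cv2.imwrite('pics/c1.png',b0)
go([.40,.0,.2],0)
E
```

```text
stand_home x,y,yaw,h_pad [ 0.5692 -0.2236 -0.1334  0.0402] -7.64241389297051
[ 1.1  0.2  0.3  1.6 -0.5  0.3 -1.2  0.2  0.3 -1.2 -0.3  0.2 -1.6  1.
  1.1 -0.5  0.7 -0.8 -0.2 -0.  -0.1 -1.3]
((248.4533233642578, 83.74708557128906), (13.099440574645996, 38.237892150878906), 3.5763344764709473) [array([ 0.4622, -0.0208]), array([0.4644, 0.0172]), array([0.477 , 0.0161]), array([ 0.4749, -0.0218])]
blade corners [array([0.5605, 0.0216]), array([ 0.5613, -0.0337]), array([0.4518, 0.0241]), array([ 0.4519, -0.0299])]
t 2.85 pos [ 0.3802 -0.4009  0.2012] travel [0.4009 0.0191 0.001 ] turn [ 0.06  0.03 -0.09]
```

View pics/c1.png

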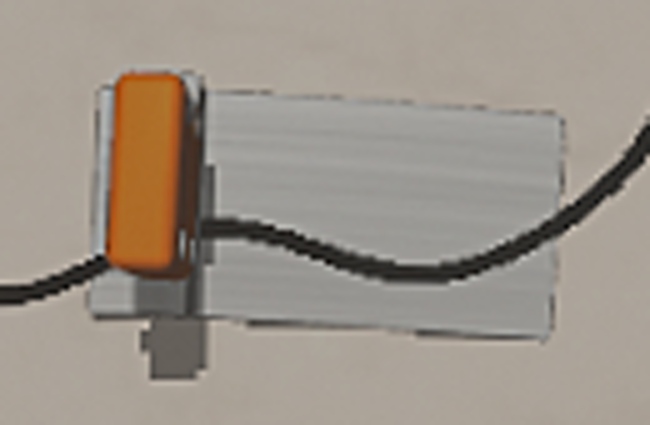

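Call:
step_arm(
  commands=[
    {"travel": [0.046,0.012,0],"turn": [0,0,0]},
    {"travel": [0.092,0.024,0],"turn": [0,0,0]},
    {"travel": [0.138,0.036,0],"turn": [0,0,0]},
    {"travel": [0.184,0.048,0],"turn": [0,0,0]},
    {"travel": [0.23,0.06,0],"turn": [0,0,0]},
  ],
)

```text
time: 3.35
position: [0.4413, -0.168, 0.2009]
tool_rot: [2.219, 2.222, 0.0]
ft_force: [1.1, -1.1, 0.2]
grip_width: 1.003
grip_force: 0.0
```

Call:
step_arm(
  commands=[
    {"travel": [0.046,0.012,0],"turn": [0,0,0]},
    {"travel": [0.092,0.024,0],"turn": [0,0,0]},
    {"travel": [0.138,0.036,0],"turn": [0,0,0]},
    {"travel": [0.184,0.048,0],"turn": [0,0,0]},
    {"travel": [0.23,0.06,0],"turn": [0,0,0]},
  ],
)

```text
time: 3.85
position: [0.5007, 0.0621, 0.2012]
tool_rot: [2.219, 2.222, 0.001]
ft_force: [-0.4, -0.8, -0.4]
grip_width: 1.001
grip_force: 0.0
```

Call:
step_arm(
  commands=[
    {"travel": [0,0,0],"turn": [0,0,0]},
    {"travel": [0,0,0],"turn": [0,0,0]},
    {"travel": [0,0,0],"turn": [0,0,0]},
  ],
)

```text
time: 4.15
position: [0.5004, 0.0577, 0.2004]
tool_rot: [2.224, 2.219, -0.001]
ft_force: [0.2, -0.6, 0.6]
grip_width: 1.004
grip_force: 0.0
```

```bash
python3 - <<'E'
from h import *
st,im=shot('wrist','w4.png'); np.save('w4.npy',[st['position'],st['tool_rot']])
q=proj('wrist',[.563,.189,.037],st); x0=int(np.clip(q[0]-95,0,370));y0=int(np.clip(q[1]-75,0,270)); print(q,x0,y0)
cv2.imwrite('pics/c4.png',cv2.resize(im[y0:y0+150,x0:x0+190,::-1],None,fx=4,fy=4,interpolation=cv2.INTER_CUBIC))
go([.4695,-.0025,.2],-3)
E
```

```text
[347.93430348  64.69699967] 252 0
t 4.2 pos [0.5004 0.057  0.2004] travel [-0.0596 -0.0307  0.0005] turn [-0.02  0.04  2.79]
```

View pics/c4.png

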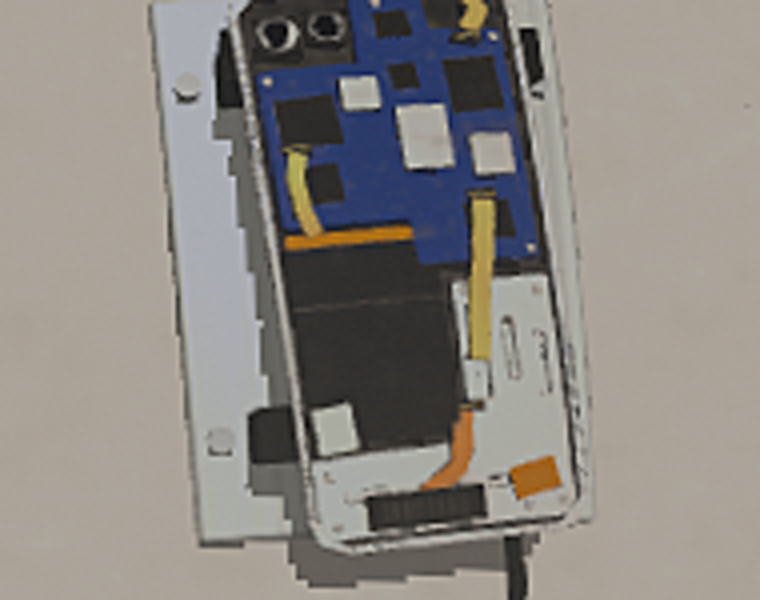

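The phone on the rack lies from about (240,10) to (580,550) in the crop, and the dark rail ends show at left. I'm computing the rack and phone poses by rays.

```bash
python3 - <<'E'
from h import *
from scipy.optimize import least_squares
np.set_printoptions(precision=4,suppress=True)
V=dict(zip(('position','tool_rot'),np.load('w4.npy')))
P=lambda u,v,z:onz('wrist',252+u/4,v/4,z,V)[:2]
obs=[(248,408,-40,-41,34),(252,465,-40,-55,34),(215,107,-40,41,34),(200,545,-55,-75,6),(593,522,55,-75,6)]
def W(p,x,y): c,s=np.cos(p[2]),np.sin(p[2]);return p[:2]+np.array([c*x-s*y,s*x+c*y])/1e3
f=lambda p:np.concatenate([W(p,o[2],o[3])-P(o[0],o[1],o[4]/1e3) for o in obs])*1e3
r=least_squares(f,[.56,.19,0.09]);print('rack',r.x,np.degrees(r.x[2]),f(r.x).round(1))
L=np.array([P(250,130,.038),P(268,250,.038),P(298,450,.038)]);Rr=np.array([P(533,150,.038),P(568,400,.038),P(579,490,.038)]);B=np.array([P(350,552,.038),P(540,527,.038)])
yl=[np.degrees(np.arctan2(-(q[0]-q[-1])[0],(q[0]-q[-1])[1])) for q in(L,Rr)]; print('yaw long edges',yl,'bottom yaw',np.degrees(np.arctan2(*(B[1]-B[0])[::-1])))
a=np.radians(np.mean(yl));ex=np.array([np.cos(a),np.sin(a)]);ey=np.array([-np.sin(a),np.cos(a)])
print('width',(Rr@ex).mean()-(L@ex).mean(),'centre',ex*((Rr@ex).mean()+(L@ex).mean())/2+ey*((B@ey).mean()+.0715))
E
```

```text
rack [0.5668 0.195  0.1054] 6.037843855162975 [ 0.4 -1.5  0.9 -1.7 -0.6  5.2 -1.3 -2.   0.5  0. ]
yaw long edges [np.float64(8.209916261679004), np.float64(8.313153202436453)] bottom yaw 9.364112268221968
width 0.06861935124345053 centre [0.5697 0.1922]
```

Call:
step_arm(
  commands=[
    {"travel": [-0.03,-0.016,0],"turn": [0,0,1.5]},
    {"travel": [-0.0596,-0.0307,0],"turn": [0,0,2.8]},
    {"travel": [-0.0596,-0.0307,0.04],"turn": [0,0,2.8]},
    {"travel": [-0.0596,-0.0307,0.08],"turn": [0,0,2.8]},
    {"travel": [-0.0596,-0.0307,0.08],"turn": [0,0,2.8]},
  ],
  gripper=0.6,
)

```text
time: 4.7
position: [0.4654, -0.0035, 0.1164]
tool_rot: [-2.276, -2.155, 0.009]
ft_force: [-1.2, -0.5, -0.3]
grip_width: 0.644
grip_force: 0.0
```

```bash
python3 - <<'E'
from h import *
go([.4695,-.0025,.055],-3)
E
```

```text
t 4.7 pos [ 0.4654 -0.0035  0.1164] travel [0.0012 0.0046 0.0614] turn [-0.53 -0.03 -0.12]
```

Call:
step_arm(
  commands=[
    {"travel": [0,0,0.02],"turn": [0,0,0]},
    {"travel": [0,0,0.045],"turn": [0,0,0]},
    {"travel": [0,0,0.065],"turn": [0,0,0]},
    {"travel": [0,0,0.065],"turn": [0,0,0]},
    {"travel": [0,0,0.065],"turn": [0,0,0]},
  ],
)

```text
time: 5.2
position: [0.4707, -0.0022, 0.057]
tool_rot: [2.278, 2.162, 0.001]
ft_force: [0.2, 0.4, 1.1]
grip_width: 0.599
grip_force: 0.0
```

```bash
python3 - <<'E'
from h import *
go([.4695,-.0025,.055],-3)
E
```

```text
t 5.2 pos [ 0.4707 -0.0022  0.057 ] travel [-0.0003 -0.0011  0.002 ] turn [ 0.06  0.   -0.01]
```

Call:
step_arm(
  commands=[
    {"travel": [0,0,0],"turn": [0,0,0]},
    {"travel": [0,0,0],"turn": [0,0,0]},
    {"travel": [0,0,0],"turn": [0,0,0]},
    {"travel": [0,0,0],"turn": [0,0,0]},
    {"travel": [0,0,0],"turn": [0,0,0]},
  ],
  gripper=0.0,
  force=45,
)

```text
time: 5.7
position: [0.4698, -0.002, 0.0557]
tool_rot: [2.278, 2.163, -0.0]
ft_force: [-0.2, 1.0, 0.3]
grip_width: 0.231
grip_force: 0.0
```

Call:
step_arm(
  commands=[
    {"travel": [0,0,0],"turn": [0,0,0]},
    {"travel": [0,0,-0.005],"turn": [0,0,0]},
    {"travel": [0,0,-0.015],"turn": [0,0,0]},
    {"travel": [0,0,-0.03],"turn": [0,0,0]},
    {"travel": [0,0,-0.05],"turn": [0,0,0]},
  ],
)

```text
time: 6.2
position: [0.4694, -0.0017, 0.1065]
tool_rot: [-2.277, -2.163, 0.001]
ft_force: [0.1, 0.2, -2.0]
grip_width: 0.158
grip_force: 45.0
```

Call:
step_arm(
  commands=[
    {"travel": [0,0,-0.04],"turn": [0,0,0]},
    {"travel": [0,0,-0.06],"turn": [0,0,0]},
    {"travel": [0,0,-0.06],"turn": [0,0,0]},
  ],
)

```text
time: 6.5
position: [0.4724, -0.0018, 0.1698]
tool_rot: [2.273, 2.159, 0.006]
ft_force: [-0.3, -0.3, -1.4]
grip_width: 0.161
grip_force: 45.0
```

```bash
python3 - <<'E'
from h import *
print(ctrl.get_state()); shot('scene','s5.png');b=cv2.imread('pics/s5.png')[130:280,200:340];cv2.imwrite('pics/c5.png',cv2.resize(b,None,fx=4,fy=4,interpolation=cv2.INTER_CUBIC))
E
```

```text
{'time': 6.5, 'joint_positions': array([ 0.79332764,  0.01677273, -0.84400595,  1.9444656 ,  0.01643169,
        1.17870094, -0.10856106]), 'qd': array([-0.00779977,  0.04128263,  0.00407334,  0.06548135,  0.02461302,
       -0.03346466, -0.01915203]), 'joint_torque': array([  0.1697233 , -22.10624278,  -0.28390165, -30.21147609,
        -0.16885224,   0.38262217,   0.13629484]), 'position': array([ 0.4724262 , -0.00180808,  0.16982757]), 'tool_rot': array([2.2732755 , 2.15852235, 0.00601312]), 'ft_force': array([-0.28228344, -0.3085883 , -1.42512579]), 'torque': array([-0.02614173, -0.07541315,  0.01022684]), 'grip_force': 44.99981576576829, 'grip_width': 0.1609166092963167}
```

The lifter is held (14 mm opening, 1.4 N). Next I compute the pre-insertion pose: yaw 8.3°, lifter origin 100 mm short of its final place under the phone.

```bash
python3 - <<'E'
from h import *
go([.4247,.1711,.15],8.3)
E
```

```text
t 6.55 pos [ 0.4711 -0.002   0.1678] travel [ 0.1705 -0.0554  0.0173] turn [  0.23   0.11 -11.28]
```

Call:
step_arm(
  commands=[
    {"travel": [0.034,-0.011,0.003],"turn": [0,0,-2.3]},
    {"travel": [0.068,-0.022,0.006],"turn": [0,0,-4.6]},
    {"travel": [0.102,-0.033,0.01],"turn": [0,0,-6.8]},
    {"travel": [0.136,-0.044,0.014],"turn": [0,0,-9]},
    {"travel": [0.1705,-0.0554,0.017],"turn": [0,0,-11.3]},
  ],
)

```text
time: 7.05
position: [0.4218, 0.172, 0.1475]
tool_rot: [-2.052, -2.378, 0.003]
ft_force: [1.0, -0.3, -1.7]
grip_width: 0.159
grip_force: 45.0
```

Call:
step_arm(
  commands=[
    {"travel": [0,0,0],"turn": [0,0,0]},
    {"travel": [0,0,0],"turn": [0,0,0]},
    {"travel": [0,0,0],"turn": [0,0,0]},
  ],
)

```text
time: 7.35
position: [0.4232, 0.17, 0.148]
tool_rot: [-2.056, -2.375, 0.002]
ft_force: [1.0, -0.9, -1.1]
grip_width: 0.157
grip_force: 45.0
```

```bash
python3 - <<'E'
from h import *
st,im=shot('wrist','w6.png'); st2,t=shot('top','t6.png'); np.save('w6.npy',[st['position'],st['tool_rot']])
go([.4247,.1711,.077],8.3)
a=np.vstack([im[:230],]);q=proj('top',[.52,.18,.05]).astype(int);print(q)
t=cv2.resize(t[q[1]-45:q[1]+45,q[0]-70:q[0]+70],(560,360),interpolation=cv2.INTER_CUBIC)
cv2.imwrite('pics/c6.png',np.vstack([a,t])[:,:,::-1])
E
```

```text
t 7.45 pos [0.4235 0.1698 0.1482] travel [0.0011 0.0014 0.0712] turn [-0.04  0.02 -0.12]
[218 205]
```

View pics/c6.png

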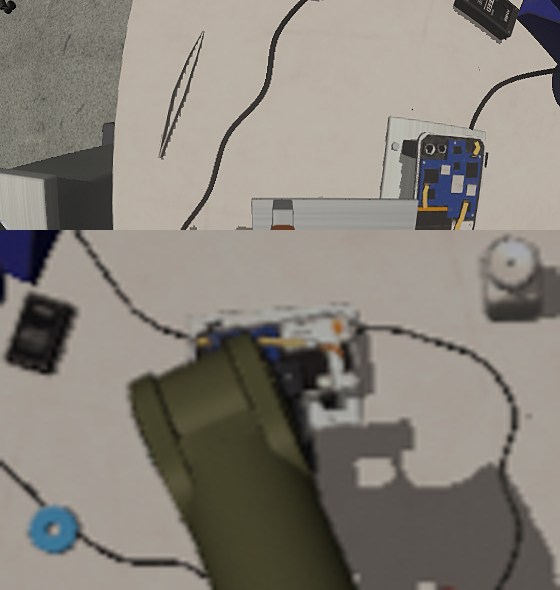

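Wrist view: the blade's left edge runs along row 199 and its tip corner is at (416,199). The phone's +y end is near row 133, its left edge runs from column 417 to 420, and the rack's base corner is at (388,116). I'm checking the lifter-in-hand offset and the phone centre from these.

```bash
python3 - <<'E'
from h import *
np.set_printoptions(precision=4,suppress=True)
V=dict(zip(('position','tool_rot'),np.load('w6.npy')));R=Ro.from_rotvec(V['tool_rot'])
for q in((252,199),(416,199)): print('blade in tool',R.inv().apply(onz('wrist',*q,V['position'][2]-.051,V)-V['position']))
im=cv2.imread('pics/w6.png');g=cv2.cvtColor(im,cv2.COLOR_BGR2HSV)
for c in(435,450,465): print(c,'v',g[122:142,c,2],'s',g[122:142,c,1])
for r in(160,175,190): print(r,g[r,408:426,2], g[r,476:496,2])
print('rack corner',onz('wrist',388,116,.006,V),'phone end',onz('wrist',450,133,.038,V))
a=np.radians(8.3);print('phone centre by end',onz('wrist',450,133,.038,V)[:2]+.0715*np.array([np.sin(a),-np.cos(a)]))
c,s=np.cos(.105),np.sin(.105);print('rack centre by corner',onz('wrist',388,116,.006,V)[:2]-np.array([c*-.055-s*.075,s*-.055+c*.075]))
E
```

```text
blade in tool [ 0.0282 -0.0191  0.051 ]
blade in tool [0.0286 0.0892 0.0509]
435 v [171 124 178 182 180 180 180 178 179 180 183 182 182  60  54  66  65  61
  60  61] s [30 14 16 17 17 16 17 14 16 17 20 15 22 26 28 27 31 21 21 25]
450 v [183 186 191 132 176 181 180 178 179 179 176 179 189 199  43  49  77  83
 114 117] s [ 28  29  31  17  17  17  17  14  16  19  17  17  22  23  24  31  50  46
 139 139]
465 v [184 184 184 184 187 163 151 167 169 168 169 170 171 163 196 145  45  70
  69  74] s [29 29 29 28 29 28 15 15 15 15 15 15 16 20 23 23 23 29 48 34]
160 [101 105 108 107 104 103 106  94  50 137 174 165  49  64 108 117 116 117] [115 112 110 114 121  61  54 152 196  51  30 159 195 185 184 184 184 184
 184 185]
175 [107 107 104 103 103 104  86  52 147 207 136  47  66 115 117 108  62  51] [ 52  88 123  87  56 102 181 181 186 185 183 182 183 183 184 184 184 184
 184 184]
190 [104 103 102 103 108  72  65 160 166  85  47  76 120 116  73 134 201 189] [112  88  60  63 197 182 185 184 184 183 184 183 184 184 184 184 184 184
 184 185]
rack corner [0.5061 0.2659 0.006 ] phone end [0.5551 0.2624 0.038 ]
phone centre by end [0.5655 0.1917]
rack centre by corner [0.5687 0.1971]
```

The lifter is centred in the hand within 0.5 mm and the phone centre agrees within 4 mm. Now I descend and insert under the phone.

Call:
step_arm(
  commands=[
    {"travel": [0.001,0,0.02],"turn": [0,0,0]},
    {"travel": [0.001,0,0.045],"turn": [0,0,0]},
    {"travel": [0.001,0,0.06],"turn": [0,0,0]},
    {"travel": [0.001,0,0.069],"turn": [0,0,0]},
    {"travel": [0.001,0,0.069],"turn": [0,0,0]},
  ],
)

```text
time: 7.95
position: [0.4225, 0.1713, 0.0785]
tool_rot: [-2.054, -2.374, 0.003]
ft_force: [0.9, -0.2, -0.8]
grip_width: 0.16
grip_force: 45.0
```

Call:
step_arm(
  commands=[
    {"travel": [0,0,0],"turn": [0,0,0]},
    {"travel": [0,0,0],"turn": [0,0,0]},
    {"travel": [0,0,0],"turn": [0,0,0]},
  ],
)

```text
time: 8.25
position: [0.4238, 0.1722, 0.0803]
tool_rot: [2.054, 2.376, 0.001]
ft_force: [0.2, 0.0, -0.7]
grip_width: 0.157
grip_force: 45.0
```

```bash
python3 - <<'E'
from h import *
go([.5225,.1853,.079],8.3)
E
```

```text
t 8.25 pos [0.4238 0.1722 0.0803] travel [-0.0013  0.0995  0.0015] turn [0.09 0.03 0.01]
```

Call:
step_arm(
  commands=[
    {"travel": [-0.0005,0.01,0.001],"turn": [0,0,0]},
    {"travel": [-0.0005,0.02,0.001],"turn": [0,0,0]},
    {"travel": [-0.0005,0.03,0.001],"turn": [0,0,0]},
    {"travel": [-0.0005,0.04,0.001],"turn": [0,0,0]},
    {"travel": [-0.0005,0.05,0.001],"turn": [0,0,0]},
  ],
)

```text
time: 8.75
position: [0.4736, 0.1791, 0.0785]
tool_rot: [-2.054, -2.377, -0.0]
ft_force: [-0.7, -0.6, -1.4]
grip_width: 0.158
grip_force: 45.0
```

```bash
python3 - <<'E'
from h import *
go([.5225,.1853,.079],8.3)
E
```

```text
t 8.75 pos [0.4736 0.1791 0.0785] travel [-0.001   0.0492 -0.0005] turn [-0.   -0.01  0.02]
```

Call:
step_arm(
  commands=[
    {"travel": [0,0.01,0],"turn": [0,0,0]},
    {"travel": [0,0.02,0],"turn": [0,0,0]},
    {"travel": [0,0.03,0],"turn": [0,0,0]},
    {"travel": [0,0.04,0],"turn": [0,0,0]},
    {"travel": [0,0.047,0],"turn": [0,0,0]},
  ],
)

```text
time: 9.25
position: [0.5202, 0.1859, 0.0785]
tool_rot: [-2.054, -2.377, -0.0]
ft_force: [0.5, -0.6, -1.3]
grip_width: 0.158
grip_force: 45.0
```

Call:
step_arm(
  commands=[
    {"travel": [0,0,-0.001],"turn": [0,0,0]},
    {"travel": [0,0,-0.003],"turn": [0,0,0]},
  ],
)

```text
time: 9.45
position: [0.5188, 0.1858, 0.0814]
tool_rot: [-2.054, -2.377, 0.001]
ft_force: [-0.2, -0.7, -1.7]
grip_width: 0.152
grip_force: 45.0
```

```bash
python3 - <<'E'
from h import *
np.set_printoptions(precision=4,suppress=True)
st,im=shot('wrist','w7.png'); np.save('w7.npy',[st['position'],st['tool_rot']])
R=Ro.from_rotvec(st['tool_rot']);g=cv2.cvtColor(im,cv2.COLOR_RGB2HSV)
print(st['position'],st['ft_force'])
# rows across visible phone part: columns of frame edge
ps=[R.inv().apply(np.array([*onz('wrist',*proj('wrist',st['position']+R.apply([a,b,.039+0]),st),.038,st)])-st['position']) for a,b in((.05,.01),)]
for a in(.04,.055,.065):
    us=[proj('wrist',st['position']+R.apply([a,b/1e3,st['position'][2]-.038]),st) for b in range(0,95,2)]
    print(a,[int(g[int(round(v)),int(round(u)),2]) if 0<=v<420 and 0<=u<560 else -1 for u,v in us])
E
```

```text
[0.5188 0.1858 0.0814] [-0.2258 -0.6584 -1.7288]
0.04 [190, 184, 184, 184, 186, 185, 190, 112, 100, 181, 91, 111, 111, 112, 111, 112, 111, 112, 112, 113, 108, 172, 170, 170, 175, 109, 110, 46, 44, 47, 115, 110, 112, 96, 50, 50, 49, 50, 51, 52, 104, 111, 57, 188, 163, 178, 186, 182]
0.055 [163, 189, 111, 170, 190, 191, 39, 58, 71, 148, 73, 56, 104, 44, 42, 190, 64, 52, 145, 32, 39, 101, 76, 120, 111, 112, 51, 49, 50, 51, 83, 112, 117, 88, 89, 70, 52, 189, 185, 76, 87, 75, 60, 196, 48, 55, 140, 183]
0.065 [123, 190, 187, 190, 191, 189, 190, 187, 189, 187, 189, 66, 64, 62, 60, 64, 65, 62, 64, 65, 62, 60, 65, 80, 112, 108, 110, 100, 114, 117, 117, 81, 68, 60, 59, 59, 57, 61, 190, 185, 51, 59, 190, 169, 163, 170, 170, 183]
```

Call:
step_arm(
  commands=[
    {"travel": [0,0.002,0],"turn": [0,0,0]},
    {"travel": [0,0.004,0],"turn": [0,0,0]},
    {"travel": [0,0.004,0],"turn": [0,0,0]},
    {"travel": [0,0.004,-0.001],"turn": [0,0,0]},
    {"travel": [0,0.004,-0.002],"turn": [0,0,0]},
  ],
)

```text
time: 10.0
position: [0.523, 0.1863, 0.0835]
tool_rot: [-2.054, -2.377, 0.0]
ft_force: [0.1, -0.5, -1.8]
grip_width: 0.156
grip_force: 45.0
```

Call:
step_arm(
  commands=[
    {"travel": [0,0,-0.001],"turn": [0,0,0]},
    {"travel": [0,0,-0.002],"turn": [0,0,0]},
    {"travel": [0,0,-0.003],"turn": [0,0,0]},
    {"travel": [0,0,-0.004],"turn": [0,0,0]},
    {"travel": [0,0,-0.005],"turn": [0,0,0]},
  ],
)

```text
time: 10.5
position: [0.5231, 0.1863, 0.0885]
tool_rot: [-2.054, -2.377, 0.0]
ft_force: [0.5, -0.0, -2.7]
grip_width: 0.155
grip_force: 45.0
```

Call:
step_arm(
  commands=[
    {"travel": [0,0,-0.001],"turn": [0,0,0]},
    {"travel": [0,0,-0.002],"turn": [0,0,0]},
    {"travel": [0,0,-0.003],"turn": [0,0,0]},
    {"travel": [0,0,-0.004],"turn": [0,0,0]},
    {"travel": [0,0,-0.006],"turn": [0,0,0]},
  ],
)

```text
time: 11.0
position: [0.523, 0.1863, 0.0945]
tool_rot: [-2.054, -2.377, 0.0]
ft_force: [-0.3, 0.3, -1.6]
grip_width: 0.159
grip_force: 45.0
```

Call:
step_arm(
  commands=[
    {"travel": [0,0,-0.002],"turn": [0,0,0]},
    {"travel": [0,0,-0.006],"turn": [0,0,0]},
    {"travel": [0,0,-0.011],"turn": [0,0,0]},
    {"travel": [0,0,-0.017],"turn": [0,0,0]},
    {"travel": [0,0,-0.023],"turn": [0,0,0]},
  ],
)

```text
time: 11.5
position: [0.5232, 0.1864, 0.1182]
tool_rot: [2.054, 2.377, 0.0]
ft_force: [-0.7, -0.1, -1.5]
grip_width: 0.159
grip_force: 45.0
```

```bash
python3 - <<'E'
from h import *
s=ctrl.get_state();print(s['position'],s['ft_force'],s['torque'],s['joint_positions'])
go([.52,.186,.12],8.3)
E
```

```text
[0.52324716 0.18639301 0.11818085] [-0.69481269 -0.06369404 -1.47571205] [-0.0438355  -0.06404045 -0.01376963] [ 0.42707549  0.35634026 -0.95798838  1.8056442   0.31894948  1.14457248
 -0.49032226]
t 11.5 pos [0.5232 0.1864 0.1182] travel [ 0.0001 -0.0033 -0.0018] turn [0.02 0.   0.03]
```

```bash
cat >> h.py <<'E'
def prof(im,st,zt,a0,a1,b0,b1,n):
    "V channel along a line in the tool plane z=zt, n samples"
    R=Ro.from_rotvec(st['tool_rot']);g=cv2.cvtColor(im,cv2.COLOR_RGB2HSV)[:,:,2]
    q=np.array([proj('wrist',st['position']+R.apply([a,b,zt]),st) for a,b in zip(np.linspace(a0,a1,n),np.linspace(b0,b1,n))],np.float32)
    return cv2.remap(g,q[None,:,0],q[None,:,1],cv2.INTER_LINEAR)[0]
E
python3 - <<'E'
from h import *
st,im=shot('wrist','w8.png')
for a in(.035,.045,.055,.065): print('x',a,'near',prof(im,st,.047,a,a,.0,.025,26),'far',prof(im,st,.047,a,a,.070,.095,26))
for b in(.03,.045,.06): print('y',b,prof(im,st,.047,.058,.088,b,b,31))
E
```

```text
x 0.035 near [185 185 186 186 187 187 188 189 104 112 109 114 146 144 115  69  91 115
 113  69  50  50  49  49  49  47] far [ 51  50  50  52  51  75 115 112  80  64  97 165 178 182 183 184 183 185
 184 184 184 184 184 184 184 184]
x 0.045 near [187 187 188 188 188 187 194 193 108 115 111 111 172 156 117  48 103 120
 157 127 114 114 115 115 114 114] far [ 52  54  54  53  57 104 114 106  77  55  99 176 175 185 184 184 184 184
 184 184 184 184 184 185 184 185]
x 0.055 near [186 190 190 190 188 193 173  86  51  50  50  55 154 184  96  74  69  53
  84 161 114  38  44  42  36 139] far [191 189 190 123  85  84  84  75  62  60  81 182 177 185 184 184 184 184
 184 184 185 184 184 185 184 185]
x 0.065 near [187 189 193 192 192 191 194 190  88  63  61  68  93 171 188 193 172  59
  64  66  65  62  62  60  61  63] far [132 173 195 175  76  69  54  54  73 186 185 180 184 184 185 185 185 185
 185 184 185 184 185 185 185 185]
y 0.03 [ 60  59  55  50  52  62  60  62  65  58  71 182 188 185 186 186 186 186
 185 187 186 132 189 184 183 183 185 185 185 185 186]
y 0.045 [114 114 114 115 114 113 115 120  79  50  54 176 191 185 186 185 186 186
 187 185 154 187 184 183 182 183 185 185 185 185 185]
y 0.06 [ 80  70  64  60  60  61  64  64  66  54  72 173 180 167 181 180 180 180
 177 150 189 184 184 184 183 184 184 184 183 184 184]
```

The phone sits on the blade (edges at 11.5 and 82.5 mm ahead of the TCP plane, 71 mm apart at blade height). I'm carrying it smoothly, up and back past the bottle.

Call:
step_arm(
  commands=[
    {"travel": [-0.0023,-0.0013,-0.001],"turn": [0,0,0]},
    {"travel": [-0.0069,-0.004,-0.0029],"turn": [0,0,0]},
    {"travel": [-0.0139,-0.0079,-0.0058],"turn": [0,0,0]},
    {"travel": [-0.0231,-0.0132,-0.0096],"turn": [0,0,0]},
    {"travel": [-0.0347,-0.0198,-0.0144],"turn": [0,0,0]},
  ],
)

```text
time: 12.05
position: [0.508, 0.1483, 0.132]
tool_rot: [-2.054, -2.377, 0.001]
ft_force: [0.0, 0.9, -1.7]
grip_width: 0.154
grip_force: 45.0
```

Call:
step_arm(
  commands=[
    {"travel": [-0.0116,-0.0066,-0.0048],"turn": [0,0,0]},
    {"travel": [-0.0232,-0.0132,-0.0096],"turn": [0,0,0]},
    {"travel": [-0.0348,-0.0198,-0.0144],"turn": [0,0,0]},
    {"travel": [-0.0464,-0.0264,-0.0192],"turn": [0,0,0]},
    {"travel": [-0.058,-0.033,-0.024],"turn": [0,0,0]},
  ],
)

```text
time: 12.55
position: [0.4837, 0.0855, 0.1561]
tool_rot: [2.055, 2.376, -0.001]
ft_force: [-0.2, 0.0, -2.0]
grip_width: 0.153
grip_force: 45.0
```

Call:
step_arm(
  commands=[
    {"travel": [-0.0116,-0.0066,-0.0048],"turn": [0,0,0]},
    {"travel": [-0.0232,-0.0132,-0.0096],"turn": [0,0,0]},
    {"travel": [-0.0348,-0.0198,-0.0144],"turn": [0,0,0]},
    {"travel": [-0.0464,-0.0264,-0.0192],"turn": [0,0,0]},
    {"travel": [-0.058,-0.033,-0.024],"turn": [0,0,0]},
  ],
)

```text
time: 13.05
position: [0.4593, 0.0236, 0.1802]
tool_rot: [2.055, 2.376, -0.001]
ft_force: [0.2, 0.0, -2.0]
grip_width: 0.156
grip_force: 45.0
```

Call:
step_arm(
  commands=[
    {"travel": [-0.0093,-0.0053,-0.0038],"turn": [0,0,0]},
    {"travel": [-0.0162,-0.0092,-0.0067],"turn": [0,0,0]},
    {"travel": [-0.0208,-0.0119,-0.0086],"turn": [0,0,0]},
    {"travel": [-0.0231,-0.0132,-0.0096],"turn": [0,0,0]},
    {"travel": [-0.0231,-0.0132,-0.0096],"turn": [0,0,0]},
  ],
)

```text
time: 13.55
position: [0.4503, -0.0001, 0.1896]
tool_rot: [2.055, 2.376, -0.0]
ft_force: [-0.1, -0.3, -2.0]
grip_width: 0.159
grip_force: 45.0
```

```bash
python3 - <<'E'
from h import *
st,im=shot('wrist','w9.png')
for a in(.04,.055): print('x',a,'near',prof(im,st,.047,a,a,.0,.025,26),'far',prof(im,st,.047,a,a,.070,.095,26))
print(prof(im,st,.047,.058,.088,.045,.045,31))
go([.5147,-.2163,.16],8.3)
E
```

```text
x 0.04 near [206 205 206 210 127 117 121 119 119 120 118 118 166 164 144  58 113 125
 126 127 129 128 126 126 126 124] far [ 57  57  58  58  57 104 130 128  91  68  78 190 214  99  33 157 214 206
 206 206 206 205 202 200 201 205]
x 0.055 near [207 206 207 207 207 206 206 204 204 203 204 203 201 200 104  82  86  65
  84 180 129  42  49  47  39 151] far [214 212 213 145 105  94  93  84  84  66  91 182 191 205 204 204 204 206
 194  92  52  64 152 216 208 207]
[127 128 127 128 127 127 128 133  87  63  58 196 215 206 206 206 207 206
 207 206 206 206 206 205 206 206 206 206 207 207 207]
t 13.6 pos [4.504e-01 3.000e-04 1.895e-01] travel [-0.2236  0.0322  0.0295] turn [ 0.   -0.01  0.04]
```

Call:
step_arm(
  commands=[
    {"travel": [-0.003,0.0004,0.0004],"turn": [0,0,0]},
    {"travel": [-0.0089,0.0013,0.0012],"turn": [0,0,0]},
    {"travel": [-0.0178,0.0026,0.0024],"turn": [0,0,0]},
    {"travel": [-0.0297,0.0043,0.0039],"turn": [0,0,0]},
    {"travel": [-0.0445,0.0064,0.0059],"turn": [0,0,0]},
  ],
)

```text
time: 14.1
position: [0.4634, -0.0442, 0.1834]
tool_rot: [2.054, 2.377, -0.0]
ft_force: [-0.6, -0.1, -1.1]
grip_width: 0.159
grip_force: 45.0
```

Call:
step_arm(
  commands=[
    {"travel": [-0.0148,0.0021,0.002],"turn": [0,0,0]},
    {"travel": [-0.0296,0.0042,0.004],"turn": [0,0,0]},
    {"travel": [-0.0444,0.0063,0.006],"turn": [0,0,0]},
    {"travel": [-0.0592,0.0084,0.008],"turn": [0,0,0]},
    {"travel": [-0.074,0.0105,0.01],"turn": [0,0,0]},
  ],
)

```text
time: 14.6
position: [0.4845, -0.1162, 0.1734]
tool_rot: [-2.055, -2.376, 0.0]
ft_force: [-0.3, 0.1, -1.8]
grip_width: 0.166
grip_force: 45.0
```

Call:
step_arm(
  commands=[
    {"travel": [-0.0148,0.0021,0.002],"turn": [0,0,0]},
    {"travel": [-0.0296,0.0042,0.004],"turn": [0,0,0]},
    {"travel": [-0.0444,0.0063,0.006],"turn": [0,0,0]},
    {"travel": [-0.0592,0.0084,0.008],"turn": [0,0,0]},
    {"travel": [-0.074,0.0105,0.01],"turn": [0,0,0]},
  ],
)

```text
time: 15.1
position: [0.5057, -0.1877, 0.1634]
tool_rot: [2.054, 2.377, -0.0]
ft_force: [0.1, 0.5, -1.5]
grip_width: 0.157
grip_force: 45.0
```

Call:
step_arm(
  commands=[
    {"travel": [-0.0119,0.0017,0.0016],"turn": [0,0,0.5]},
    {"travel": [-0.0208,0.003,0.0028],"turn": [0,0,1.5]},
    {"travel": [-0.0267,0.0039,0.0035],"turn": [0,0,3]},
    {"travel": [-0.0297,0.0043,0.0039],"turn": [0,0,5]},
    {"travel": [-0.0297,0.0043,0.0039],"turn": [0,0,7]},
  ],
)

```text
time: 15.6
position: [0.514, -0.2155, 0.1596]
tool_rot: [-2.198, -2.244, -0.0]
ft_force: [-0.1, 0.1, -1.2]
grip_width: 0.156
grip_force: 45.0
```

Call:
step_arm(
  commands=[
    {"travel": [0,0,0],"turn": [0,0,2]},
    {"travel": [0,0,0],"turn": [0,0,4]},
    {"travel": [0,0,0],"turn": [0,0,6]},
    {"travel": [0,0,0],"turn": [0,0,8]},
    {"travel": [0,0,0],"turn": [0,0,8.9]},
  ],
)

```text
time: 16.1
position: [0.5141, -0.2149, 0.1599]
tool_rot: [2.364, 2.069, 0.0]
ft_force: [0.2, 0.3, -1.3]
grip_width: 0.156
grip_force: 45.0
```

Call:
step_arm(
  commands=[
    {"travel": [0,0,0],"turn": [0,0,0]},
    {"travel": [0,0,0],"turn": [0,0,0]},
  ],
)

```text
time: 16.3
position: [0.514, -0.2151, 0.1598]
tool_rot: [2.363, 2.07, -0.0]
ft_force: [0.4, -0.4, -2.3]
grip_width: 0.153
grip_force: 45.0
```

```bash
python3 - <<'E'
from h import *
np.set_printoptions(precision=4,suppress=True)
st,im=shot('wrist','w10.png'); np.save('w10.npy',[st['position'],st['tool_rot']])
for a in(.04,.055): print('x',a,'near',prof(im,st,.047,a,a,.0,.025,26),'far',prof(im,st,.047,a,a,.070,.095,26))
go([.5147,-.2163,.12],-7.64)
H=np.array([.5692,-.2236]);c,s=np.cos(-.1334),np.sin(-.1334)
for m in((-46,55,14),(-46,41,14),(35,55,14),(35.5,55,28),(35.5,41,28),(-53.5,75,0)): print(m,proj('wrist',[H[0]+(c*m[0]-s*m[1])/1e3,H[1]+(s*m[0]+c*m[1])/1e3,.0402+m[2]/1e3],st))
cv2.imwrite('pics/c10.png',cv2.resize(im[60:260,230:490,::-1],None,fx=3,fy=3,interpolation=cv2.INTER_CUBIC))
E
```

```text
x 0.04 near [178  50  54  56  56  55  53  54  53  54  52  52 152 176 129  69 101 115
 115 116 118 117 117 116 113 113] far [ 50  51  53  53  53 116 119 113  82  67  63 181 175 184 186 184 185 186
 187 188 187 187 187 188 190 191]
x 0.055 near [200 184 172 174 177 156 203 126 162 193 190 185 161 183  91  74  77  60
  79 162 120  37  43  43  34 144] far [196 194 195 130  93  74  86  76  76  62  82 172 147  68 160 163 162 162
 162 162 163 155 143 175 189 190]
t 16.35 pos [ 0.5139 -0.2151  0.1598] travel [-0.0011  0.0009  0.0398] turn [-0.    0.01  0.1 ]
(-46, 55, 14) [294.9799 149.5154]
(-46, 41, 14) [294.8322 167.2217]
(35, 55, 14) [394.6299 152.0903]
(35.5, 55, 28) [401.163 154.212]
(35.5, 41, 28) [399.9505 172.056 ]
(-53.5, 75, 0) [285.2187 123.4868]
```

View pics/c10.png

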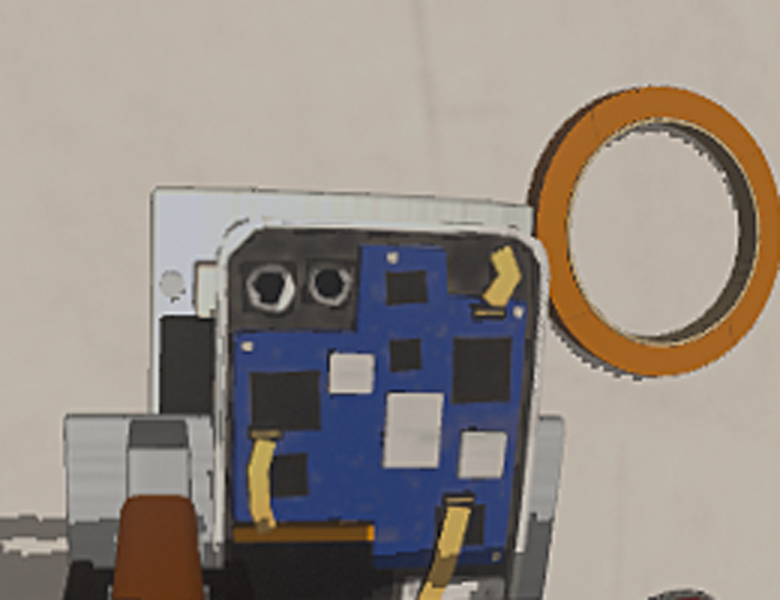

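The crop shows the phone well seated on the blade above the stand, with the +y rail end at (195,262)/(195,315) and deck corners at (153,188) and (530,207). The phone's end edge runs from (260,222) to (510,237). I'm refining the stand pose and the phone's lateral offset by rays.

```bash
python3 - <<'E'
from h import *
np.set_printoptions(precision=4,suppress=True)
V=dict(zip(('position','tool_rot'),np.load('w10.npy')))
H=np.array([.5692,-.2236]);A=np.array([[np.cos(.1334),-np.sin(.1334)],[np.sin(.1334),np.cos(.1334)]])
P=lambda u,v,z:A@(onz('wrist',230+u/3,60+v/3,z,V)[:2]-H)*1e3
for n,u,v,z in(('rail -46,55',195,262,.0542),('rail -46,41',195,315,.0542),('deck -58.5,75',153,188,.039),('deck 53.5,75',530,207,.039),('phone end',320,225,.113),('phone end2',460,233,.113),('phone near',216,400,.113),('phone near2',218,300,.113),('phone far',548,300,.113)): print(n,P(u,v,z))
T=V['position'];print('TCP in home',A@(T[:2]-H)*1e3)
E
```

```text
rail -46,55 [-45.9973  56.713 ]
rail -46,41 [-45.884   42.7686]
deck -58.5,75 [-56.9232  75.646 ]
deck 53.5,75 [50.6104 74.0498]
phone end [-23.438   70.0647]
phone end2 [ 5.8818 69.5479]
phone near [-43.7704  33.9835]
phone near2 [-43.6673  54.6   ]
phone far [26.5507 56.4368]
TCP in home [-55.8764   1.0821]
```

Call:
step_arm(
  commands=[
    {"travel": [0.0005,0,0.003],"turn": [0,0,0]},
    {"travel": [0.001,0,0.008],"turn": [0,0,0]},
    {"travel": [0.0015,0,0.015],"turn": [0,0,0]},
    {"travel": [0.002,0,0.022],"turn": [0,0,0]},
    {"travel": [0.0025,0,0.029],"turn": [0,0,0]},
  ],
)

```text
time: 16.85
position: [0.514, -0.2126, 0.1298]
tool_rot: [-2.363, -2.07, 0.0]
ft_force: [0.1, 0.4, -1.8]
grip_width: 0.154
grip_force: 45.0
```

Call:
step_arm(
  commands=[
    {"travel": [0,0,0.005],"turn": [0,0,0]},
    {"travel": [0,0,0.009],"turn": [0,0,0]},
    {"travel": [0,0,0.012],"turn": [0,0,0]},
    {"travel": [0,0,0.012],"turn": [0,0,0]},
    {"travel": [0,0,0.012],"turn": [0,0,0]},
  ],
)

```text
time: 17.35
position: [0.5144, -0.2128, 0.1189]
tool_rot: [2.363, 2.07, 0.0]
ft_force: [0.6, 0.2, -1.3]
grip_width: 0.157
grip_force: 45.0
```

```bash
cat >> h.py <<'E'
def avg(n=8):
    F=[];T=[]
    for _ in range(n):
        im=ctrl.get_image('wrist'); s=ctrl.get_state(); F.append(s['ft_force']);T.append(np.r_[s['torque'],s['position']])
    print('t',round(s['time'],2),'F',np.mean(F,0).round(2),'M,pos',np.mean(T,0).round(4)); return s,np.array(im)
def edge(im,st):
    "lateral places of the phone's interior/frame edge and its near edge, metric if at z=.047"
    for a in(.04,.055): print('near',prof(im,st,.047,a,a,.004,.022,19),'far',prof(im,st,.047,a,a,.074,.090,17))
    print('end',prof(im,st,.047,.060,.078,.045,.045,19))
E
python3 - <<'E'
from h import *
s,im=avg(); edge(im,s)
E
```

```text
t 17.75 F [ 0.38 -0.   -2.1 ] M,pos [-0.0308 -0.0482 -0.0125  0.5144 -0.2128  0.119 ]
near [ 56  56  54  55  54  53  52  45 150 176 123  69 100 113 114 116 116 116
 116] far [ 51 116 117 112  80  65  62 184 167  65  39  45  44  45  48  64 100]
near [196 195 193 199 155  91 121  98 156 194 109  74  76  60  83 160 119  37
  43] far [ 95  83  84  76  75  59  79 188 150  72  70  65  82  98 132 151 182]
end [116 116 116 115 116 122  80  65  54 174 191 188 189 143 185 187 187 186
 186]
```

Call:
step_arm(
  commands=[
    {"travel": [0,0,0.002],"turn": [0,0,0]},
    {"travel": [0,0,0.004],"turn": [0,0,0]},
    {"travel": [0,0,0.006],"turn": [0,0,0]},
    {"travel": [0,0,0.008],"turn": [0,0,0]},
    {"travel": [0,0,0.008],"turn": [0,0,0]},
  ],
)

```text
time: 18.25
position: [0.514, -0.2126, 0.1103]
tool_rot: [-2.363, -2.069, 0.0]
ft_force: [-0.5, 0.2, -1.0]
grip_width: 0.16
grip_force: 45.0
```

```bash
python3 - <<'E'
from h import *
s,im=avg(); edge(im,s)
E
```

```text
t 18.65 F [ 0.07 -0.18 -1.7 ] M,pos [-0.0198 -0.0507 -0.0071  0.5143 -0.2128  0.1108]
near [ 57  55  55  55  54  53  46  43 150 176 123  70 100 114 114 116 117 117
 116] far [ 51 116 118 112  81  66  63 183 165  87  74  77  80  57  46  51  53]
near [193 195 195 196 196  93  93  81 155 194 109  73  77  60  83 161 120  37
  43] far [ 94  86  85  75  75  60  80 188 167 109 121 123 118 110 128 146 170]
end [116 116 116 115 116 123  79  72  69 175 192 189 177 120 192 188 188 187
 186]
```

Call:
step_arm(
  commands=[
    {"travel": [0,0,0.001],"turn": [0,0,0]},
    {"travel": [0,0,0.002],"turn": [0,0,0]},
    {"travel": [0,0,0.003],"turn": [0,0,0]},
    {"travel": [0,0,0.003],"turn": [0,0,0]},
  ],
)

```text
time: 19.05
position: [0.5141, -0.2127, 0.1075]
tool_rot: [-2.363, -2.07, 0.0]
ft_force: [0.3, 0.2, -1.7]
grip_width: 0.162
grip_force: 45.0
```

```bash
python3 - <<'E'
from h import *
s,im=avg(); edge(im,s)
E
```

```text
t 19.45 F [ 0.3   0.1  -1.99] M,pos [-0.0124 -0.0579  0.0029  0.5142 -0.2128  0.1077]
near [ 55  55  54  54  54  53  42  45 148 175 123  70 100 114 115 115 117 116
 116] far [ 51 116 117 113  81  66  63 182 171 144 144 147 148 151 134  51  54]
near [193 195 195 193 197 135 102  89 149 193 111  73  77  59  78 161 119  36
  44] far [ 88  85  84  76  75  62  82 186 175 160 153 155 152 148 150 147 171]
end [116 117 115 116 117 124  74  73  54 174 193 188 174 132 191 188 188 187
 188]
```

Call:
step_arm(
  commands=[
    {"travel": [0,0,0.001],"turn": [0,0,0]},
    {"travel": [0,0,0.002],"turn": [0,0,0]},
    {"travel": [0,0,0.003],"turn": [0,0,0]},
    {"travel": [0,0,0.003],"turn": [0,0,0]},
  ],
)

```text
time: 19.85
position: [0.5142, -0.2128, 0.1046]
tool_rot: [-2.363, -2.07, 0.0]
ft_force: [0.4, 0.0, -0.8]
grip_width: 0.155
grip_force: 45.0
```

```bash
python3 - <<'E'
from h import *
s,im=avg(); edge(im,s)
E
```

```text
t 20.25 F [-0.14  0.25 -1.5 ] M,pos [-0.0114 -0.0893  0.0027  0.5143 -0.2128  0.1048]
near [ 53  50  50  50  48  45  58 107 148 175 104  70 101 115 115 116 116 116
 116] far [ 51  70 120 118  92  69  58 147 183 183 188 189 187 186 190 178  55]
near [192 195 195 195 199 169 127  98 138 191 111  74  77  60  76 161 120  37
  44] far [ 87  93  91  69  75  67  63 154 181 174 172 170 167 170 169 167 166]
end [116 117 116 116 117 115  82  65  54 175 192 189 175 134 192 187 188 187
 187]
```

Call:
step_arm(
  commands=[
    {"travel": [0,0,0.001],"turn": [0,0,0]},
    {"travel": [0,0,0.002],"turn": [0,0,0]},
    {"travel": [0,0,0.003],"turn": [0,0,0]},
    {"travel": [0,0,0.003],"turn": [0,0,0]},
  ],
)

```text
time: 20.65
position: [0.5141, -0.2127, 0.1015]
tool_rot: [-2.363, -2.07, 0.0]
ft_force: [-0.1, 0.2, -0.8]
grip_width: 0.158
grip_force: 45.0
```

```bash
python3 - <<'E'
from h import *
s,im=avg(); edge(im,s)
E
```

```text
t 21.05 F [-0.   -0.36 -1.41] M,pos [-0.0212 -0.0648  0.0034  0.5142 -0.2128  0.1017]
near [ 46  45  46  45  46  40 137 179 139 193 117  70  87 119 116 116 117 116
 117] far [ 50  50  73 117 118  90  79  58 132 187 184 192 190 190 191 192 202]
near [194 196 195 195 198 195 165 113 150 193 137  69  76  69  62 152 118  45
  44] far [177  88  64  58  63  72  74  61 132 191 182 188 185 185 184 185 181]
end [116 116 117 116 118 122  76  49  80 181 191 190 168 144 191 188 187 188
 188]
```

The phone landed at TCP z ≈ 0.1048 (its outline now recedes relative to the tool). I'm checking lateral overhang against the deck's +y edge before pushing.

```bash
python3 - <<'E'
from h import *
st,im=shot('wrist','w12.png'); np.save('w12.npy',[st['position'],st['tool_rot']])
z=st['position'][2]
for b in(.02,.035,.05,.065):
    print(b,'phone',prof(im,st,z-.058,.066,.078,b,b,25))
    print('   deck',prof(im,st,z-.038,.068,.088,b,b,41))
im2=cv2.cvtColor(im,cv2.COLOR_RGB2HSV); m=cv2.inRange(im2,(105,120,60),(125,255,255)); 
q=proj('wrist',[.5692+.042*.991+.048*.133,-.2236-.042*.133+.048*.991,.0667],st); print(q)
E
```

```text
0.02 phone [ 69  71  70  77 120 172 204 201 190 190 191 191 183 161 117 186 191 189
 188 188 188 188 188 188 187]
   deck [187 167 157 183 192 193 192 181 148 148 190 191 189 189 189 189 187 188
 188 188 188 188 189 189 189 189 189 189 189 189 189 189 189 189 189 189
 189 189 189 189 189]
0.035 phone [ 65  67  69  67  46 101 179 191 184 191 191 190 183 159 152 171 191 187
 187 187 187 187 187 187 187]
   deck [196 181 184 192 192 191 189 177 155 151 175 191 189 188 187 187 188 188
 188 188 187 187 187 187 187 188 188 188 188 188 188 188 188 188 189 189
 189 188 188 188 189]
0.05 phone [ 77  76  75  65  66 137 185 193 192 190 185 182 169 144 148 172 192 188
 188 188 187 188 188 188 188]
   deck [178 195 193 191 189 188 181 163 148 148 187 192 189 188 188 188 188 188
 188 188 188 188 188 188 188 188 188 188 188 187 189 189 189 189 189 189
 189 189 190 189 189]
0.065 phone [ 64  67  69  63  57  99 126 174 195 177 152 179 145 122 138 185 191 189
 188 188 189 188 189 188 188]
   deck [183 194 178 165 167 182 177 151 145 168 188 190 189 188 188 187 187 187
 187 187 187 187 187 187 187 187 188 188 188 188 189 189 189 189 188 189
 189 188 188 188 189]
[440.32339993 180.93753638]
```

The overhang looks equal to about 1 mm. I'm dropping the blade a little more, then pushing with the heel in small steps.

Call:
step_arm(
  commands=[
    {"travel": [0,0,0.0006],"turn": [0,0,0]},
    {"travel": [0,0,0.0012],"turn": [0,0,0]},
    {"travel": [0,0.002,0.0012],"turn": [0,0,0]},
    {"travel": [0,0.004,0.0012],"turn": [0,0,0]},
    {"travel": [0,0.006,0.0012],"turn": [0,0,0]},
  ],
)

```text
time: 21.6
position: [0.5204, -0.2136, 0.1005]
tool_rot: [2.363, 2.07, 0.0]
ft_force: [0.1, -0.9, -1.5]
grip_width: 0.16
grip_force: 45.0
```

Call:
step_arm(
  commands=[
    {"travel": [0,0.001,0],"turn": [0,0,0]},
    {"travel": [0,0.002,0],"turn": [0,0,0]},
    {"travel": [0,0.003,0],"turn": [0,0,0]},
    {"travel": [0,0.004,0],"turn": [0,0,0]},
    {"travel": [0,0.004,0],"turn": [0,0,0]},
  ],
)

```text
time: 22.1
position: [0.5243, -0.2141, 0.1005]
tool_rot: [2.363, 2.07, 0.0]
ft_force: [-0.1, -0.5, -1.6]
grip_width: 0.159
grip_force: 45.0
```

```bash
python3 - <<'E'
from h import *
s,im=avg(6); edge(im,s)
A=np.array([[np.cos(.1334),-np.sin(.1334)],[np.sin(.1334),np.cos(.1334)]]);print(A@(s['position'][:2]-[.5692,-.2236])*1e3)
E
```

```text
t 22.4 F [-0.19 -0.21 -1.17] M,pos [-0.0269 -0.0785 -0.011   0.5242 -0.2141  0.1006]
near [189 190 110 152 147  62  64 122 115 116 115 115 115 115 116 115 115 115
 115] far [ 88  55  67 166 183 184 192 182  45  51  53  53  52  54  96 113 118]
near [163 164 157 160 166  53  74  74  57 113 142  46  41  44  44  36 120 191
 178] far [ 72  61  65 155 180 177 183 180 177 175 176 175 177 176 179 175  73]
end [113 114 112 111 113 103  66  69 131 193 189 188 139 168 189 187 188 187
 188]
[-45.89227175   3.41501814]
```

Call:
step_arm(
  commands=[
    {"travel": [0,0.001,0],"turn": [0,0,0]},
    {"travel": [0,0.002,0],"turn": [0,0,0]},
    {"travel": [0,0.0025,0],"turn": [0,0,0]},
  ],
)

```text
time: 22.7
position: [0.5267, -0.2145, 0.1005]
tool_rot: [2.363, 2.07, -0.0]
ft_force: [-0.2, -0.5, -0.8]
grip_width: 0.157
grip_force: 45.0
```

Call:
step_arm(
  commands=[
    {"travel": [0,0.0005,0],"turn": [0,0,0]},
    {"travel": [0,0.0005,0],"turn": [0,0,0]},
  ],
)

```text
time: 22.9
position: [0.5272, -0.2145, 0.1005]
tool_rot: [2.363, 2.07, 0.0]
ft_force: [0.1, 0.3, -2.0]
grip_width: 0.157
grip_force: 45.0
```

```bash
python3 - <<'E'
from h import *
avg(4)
E
```

```text
t 23.1 F [ 0.08 -0.33 -1.32] M,pos [-0.0246 -0.0661  0.02    0.5272 -0.2145  0.1006]
```

Call:
step_arm(
  commands=[
    {"travel": [0,0.0005,0],"turn": [0,0,0]},
    {"travel": [0,0.0005,0],"turn": [0,0,0]},
  ],
)

```text
time: 23.3
position: [0.5276, -0.2146, 0.1005]
tool_rot: [2.363, 2.07, -0.0]
ft_force: [-0.2, 0.3, -1.5]
grip_width: 0.16
grip_force: 45.0
```

```bash
python3 - <<'E'
from h import *
s,im=avg(4); edge(im,s)
E
```

```text
t 23.5 F [-0.12  0.11 -1.48] M,pos [-0.0275 -0.0249 -0.0017  0.5276 -0.2146  0.1005]
near [190 190 152 161 164  68  79 120 116 116 116 116 116 114 115 116 115 116
 115] far [ 83  65  67 173 173  70  49  52  52  52  86 109 117 117 117 116 117]
near [169 170 170 194 161  66  74  74  59 130 127  43  42  43  42  33 143 194
 150] far [ 73  64  70 165 180 175 175 175 176 178 177 180 168  74  61  88 168]
end [112 115 114 114 112 117  74  48 127 195 189 190 157 165 191 188 188 188
 188]
```

Call:
step_arm(
  commands=[
    {"travel": [0,0.0005,0],"turn": [0,0,0]},
    {"travel": [0,0.0005,0],"turn": [0,0,0]},
  ],
)

```text
time: 23.7
position: [0.5282, -0.2146, 0.1005]
tool_rot: [2.363, 2.07, -0.0]
ft_force: [-1.1, -0.4, -1.5]
grip_width: 0.159
grip_force: 45.0
```

```bash
python3 - <<'E'
from h import *
avg(4)
E
```

```text
t 23.9 F [-0.01 -0.5  -1.55] M,pos [-0.0192 -0.0737  0.0041  0.5282 -0.2146  0.1005]
```

Call:
step_arm(
  commands=[
    {"travel": [0,0.0005,0],"turn": [0,0,0]},
    {"travel": [0,0.0005,0],"turn": [0,0,0]},
  ],
)

```text
time: 24.1
position: [0.5284, -0.2146, 0.1005]
tool_rot: [-2.363, -2.07, 0.001]
ft_force: [-1.5, -0.3, -1.3]
grip_width: 0.157
grip_force: 45.0
```

```bash
python3 - <<'E'
from h import *
avg(4)
E
```

```text
t 24.3 F [-1.25  0.63 -1.04] M,pos [ 0.0475  0.2361 -0.0211  0.5284 -0.2146  0.1005]
```

Call:
step_arm(
  commands=[
    {"travel": [0,0.0005,0],"turn": [0,0,0]},
    {"travel": [0,0.0005,0],"turn": [0,0,0]},
  ],
)

```text
time: 24.5
position: [0.5286, -0.2146, 0.1004]
tool_rot: [-2.363, -2.069, 0.001]
ft_force: [-3.4, 1.1, -0.2]
grip_width: 0.155
grip_force: 45.0
```

```bash
python3 - <<'E'
from h import *
avg(4)
E
```

```text
t 24.7 F [-3.36  1.23  0.12] M,pos [ 0.2329  0.7559 -0.053   0.5286 -0.2146  0.1004]
```

Contact with both stops (3.4 N, no more travel), with the phone at home by the numbers. I'm drawing the blade straight out.

Call:
step_arm(
  commands=[
    {"travel": [0,-0.002,0],"turn": [0,0,0]},
    {"travel": [0,-0.005,0],"turn": [0,0,0]},
    {"travel": [0,-0.01,0],"turn": [0,0,0]},
    {"travel": [0,-0.018,0],"turn": [0,0,0]},
    {"travel": [0,-0.028,0],"turn": [0,0,0]},
  ],
)

```text
time: 25.2
position: [0.5009, -0.2109, 0.1006]
tool_rot: [2.363, 2.07, 0.0]
ft_force: [0.1, -0.4, -1.2]
grip_width: 0.158
grip_force: 45.0
```

Call:
step_arm(
  commands=[
    {"travel": [0,-0.012,0],"turn": [0,0,0]},
    {"travel": [0,-0.024,0],"turn": [0,0,0]},
    {"travel": [0,-0.038,0],"turn": [0,0,0]},
    {"travel": [0,-0.054,0],"turn": [0,0,0]},
    {"travel": [0,-0.072,0],"turn": [0,0,0]},
  ],
)

```text
time: 25.7
position: [0.4288, -0.2014, 0.1005]
tool_rot: [2.363, 2.07, -0.0]
ft_force: [-0.4, -0.3, -0.9]
grip_width: 0.155
grip_force: 45.0
```

Call:
step_arm(
  commands=[
    {"travel": [0,0,-0.02],"turn": [0,0,0]},
    {"travel": [0,0,-0.05],"turn": [0,0,0]},
    {"travel": [0,0,-0.08],"turn": [0,0,0]},
    {"travel": [-0.04,0.005,-0.1],"turn": [0,0,0]},
    {"travel": [-0.08,0.01,-0.1],"turn": [0,0,0]},
  ],
)

```text
time: 26.2
position: [0.4308, -0.2833, 0.2046]
tool_rot: [2.355, 2.068, -0.001]
ft_force: [-0.1, -1.0, -2.0]
grip_width: 0.156
grip_force: 45.0
```

Call:
step_arm(
  commands=[
    {"travel": [-0.03,0.005,0],"turn": [0,0,0]},
    {"travel": [-0.05,0.01,0],"turn": [0,0,0]},
    {"travel": [-0.05,0.01,0],"turn": [0,0,0]},
    {"travel": [-0.05,0.01,0],"turn": [0,0,0]},
  ],
)

```text
time: 26.6
position: [0.4321, -0.3324, 0.2003]
tool_rot: [-2.363, -2.069, -0.001]
ft_force: [0.3, 0.4, -1.3]
grip_width: 0.157
grip_force: 45.0
```

```bash
python3 - <<'E'
from h import *
np.set_printoptions(precision=4,suppress=True)
st,im=shot('wrist','w13.png'); np.save('w13.npy',[st['position'],st['tool_rot']]); print(st['time'],st['position'],st['ft_force'])
H=np.array([.5692,-.2236]);c,s=np.cos(-.1334),np.sin(-.1334)
W=lambda x,y,z:[H[0]+(c*x-s*y)/1e3,H[1]+(s*x+c*y)/1e3,z/1e3]
g=cv2.cvtColor(im,cv2.COLOR_RGB2HSV)
def line(x,y0,y1,z,n,ch=2):
    q=np.array([proj('wrist',W(x,y,z),st) for y in np.linspace(y0,y1,n)],np.float32);return cv2.remap(g[:,:,ch],q[None,:,0],q[None,:,1],1)[0]
print(proj('wrist',W(0,71.5,58),st),proj('wrist',W(0,-71.5,58),st))
for x in(-25,0,20):
    print(x,'+',line(x,62,82,57,41)); print(x,'-',line(x,-62,-82,57,41))
A=lambda y,x0,x1,n:cv2.remap(g[:,:,2],*[np.array([proj('wrist',W(x,y,57.5),st)[k] for x in np.linspace(x0,x1,n)],np.float32)[None] for k in(0,1)],1)[0]
for y in(-62,-25,25,62): print(y,'near',A(y,-42,-30,25),'far',A(y,28,40,25))
E
```

```text
26.6 [ 0.4321 -0.3324  0.2003] [ 0.2502  0.3553 -1.2707]
[412.0917   1.8444] [411.8528 148.3475]
-25 + [32 33 43 53 72 90 79 66 61 58 57 56 58 60 57 50 37 15  0  0  0  0  0  0
  0  0  0  0  0  0  0  0  0  0  0  0  0  0  0  0  0]
-25 - [192 192 192 194 196 191 185 149 116 100 103 154 183 190 168 125 112 110
 104  96  94  94 106 115 113 113 113 113 113 113 113 111 109 105 101 148
 187 192 196 194 193]
0 + [ 76  73  69  76  87  99 112 115 106 105 120 130 126 121  99  77  71  65
  57  49  88 150 184 194 170  76   0   0   0   0   0   0   0   0   0   0
   0   0   0   0   0]
0 - [ 71  66  57  45  84 150 159 151 112  66 107 151 181 201 175 147 122 105
 102  97  88  93 109 113 111 111 111 111 111 111 111 110 108 103 106 149
 181 190 195 193 192]
20 + [ 65  63  62  61  58  55  55  56  56  56  57  57  57  55  52  46  41  44
  49  72  98 128 155 165 157 160 181 197 195 192 191 189 118  35   0   0
   0   0   0   0   0]
20 - [172 170 176 183 193 196 176 147  92  72 104 140 186 196 171 145 116 103
 100  95  88  96 110 112 111 111 111 111 111 109 107 102  99 138 172 185
 195 193 190 190 190]
-62 nea
[... 166 characters left out ...]
186 183 182 180
 179 180 180 178 176 181 189]
-25 near [ 51  51  52  48  44  43  43  42  42  41  41  44  67 117 159 193 183 147
 107  67  53  46  49  53  54] far [154 160 176 188 197 197 176 153 103  51  86 150 165 144 118  83  53  51
  49  46  43  48  65  89 146]
25 near [ 49  49  50  49  47  43  39  39  39  36  36  43  68 123 163 186 183 155
 107  53  46  57  80 107 116] far [182 155 125 121 121 106  83  64  57  56  94 126 164 204 190 150 110  69
  36  40  44  42  38  82 152]
62 near [195 194 194 194 196 195 195 196 197 202 198 158 126 107 116 173 200 177
 139  82  63  69  67  60  55] far [145 102  75  56  63  71  72  70  66  58  61 103 140 161 185 188 182 179
 180 181 185 189 177 164 161]
```

```bash
python3 - <<'E'
from h import *
im=cv2.cvtColor(cv2.imread('pics/w13.png'),cv2.COLOR_BGR2RGB);g=cv2.cvtColor(im,cv2.COLOR_RGB2HSV)
st=dict(zip(('position','tool_rot'),np.load('w13.npy')))
H=np.array([.5692,-.2236]);c,s=np.cos(-.1334),np.sin(-.1334)
W=lambda x,y,z:[H[0]+(c*x-s*y)/1e3,H[1]+(s*x+c*y)/1e3,z/1e3]
def line(x,y0,y1,z,ch=2):
    q=np.array([proj('wrist',W(x,y,z),st) for y in np.linspace(y0,y1,int(abs(y1-y0)*2)+1)],np.float32);return cv2.remap(g[:,:,ch],q[None,:,0],q[None,:,1],1)[0]
for x in(-43,-40): print(x,'+',line(x,36,62,53)); print(x,'-',line(x,-36,-62,53))
for x in(-52,-47): print(x,'deck+',line(x,68,82,38)); print(x,'deck-',line(x,-68,-82,38))
# stops blue extents at y
for x in (39,42): print(x,'stop+ sat',line(x,36,62,67,1)); print(x,'stop- sat',line(x,-36,-62,67,1))
E
```

```text
-43 + [121 108  88  79  71  71  72  72  72  67  62  98 134 163 192 197 199 197
 195 195 195 195 194 194 194 194 195 195 194 195 195 195 195 195 195 196
 196 195 193 192 194 195 195 195 195 195 194 194 195 195 195 195 195]
-43 - [ 54  53  50  48  48  80 130 165 195 194 190 193 196 195 194 194 194 193
 193 194 194 193 194 194 194 194 194 194 194 194 195 196 198 197 195 157
 119 113 108 110 111 110 107 102 128 172 188 196 195 193 193 193 192]
-40 + [103 113  86  68  70  71  72  73  72  69  62  75 130 173 188 200 198 197
 196 195 194 194 195 195 194 194 194 195 194 194 194 194 195 195 195 196
 196 197 188 177 184 197 199 197 196 195 194 194 193 194 194 194 195]
-40 - [ 54  53  51  47  43  80 119 136 154 170 185 193 197 195 194 194 194 194
 194 194 194 194 194 194 194 194 194 194 193 194 194 196 198 200 194 157
 128 112 106 109 110 110 107 103 137 173 192 201 158 126 123 123 129]
-52 deck+ [197 196 196 196 196 196 196 197 199 194 183 149  66   0   0   0   0   0
   0   0   0   0   0   0   0   0   0   0   0]
-52 deck- [193 193 193 193 194 195 194 191 178 161 136 118 112 110 111 112 112 111

[... 519 characters left out ...]
 224 222 219]
39 stop- sat [ 26  26  25  26  28  29  29  31  33  32  26  70 138 147 138 135 134 134
 134 132 131 132 133 133 133 133 133 133 133 132 132 133 134 135 141 148
  96  30  29  33  31  30  30  30  29  29  29  29  29  29  29  29  29]
42 stop+ sat [215 218 221 224 226 226 223 181 123 112 118 128 141 146 145 145 145 145
 145 145 146 147 146 145 144 144 145 146 147 148 146 145 147 150 161 173
 137  99 145 208 226 227 228 229 230 233 233 230 228 225 223 222 222]
42 stop- sat [ 27  27  26  26  26  27  28  30  31  26  41 114 166 153 144 140 137 137
 136 136 136 137 137 136 135 136 136 136 136 136 135 134 136 138 144 143
 128  99  53  31  30  29  29  29  28  29  29  28  25  25  25  26  28]
```

```bash
python3 - <<'E'
from h import *
im=cv2.cvtColor(cv2.imread('pics/w13.png'),cv2.COLOR_BGR2RGB);g=cv2.cvtColor(im,cv2.COLOR_RGB2HSV)
st=dict(zip(('position','tool_rot'),np.load('w13.npy')))
H=np.array([.5692,-.2236]);c,s=np.cos(-.1334),np.sin(-.1334)
W=lambda x,y,z:[H[0]+(c*x-s*y)/1e3,H[1]+(s*x+c*y)/1e3,z/1e3]
def line(y,x0,x1,z,ch):
    q=np.array([proj('wrist',W(x,y,z),st) for x in np.linspace(x0,x1,int((x1-x0)*2)+1)],np.float32);return cv2.remap(g[:,:,ch],q[None,:,0],q[None,:,1],1)[0]
for y in(-51,-47,-44,44,47,51): print(y,'stop top z67 V',line(y,28,48,67,2)); print('   S',line(y,28,48,67,1)); 
for y in(-51,-45,45,51): print(y,'rail near end',line(y,-52,-40,53,2),'phone near',line(y,-40,-30,57,2))
go([.4695,-.0025,.2],-3)
E
```

```text
-51 stop top z67 V [ 83 152 182 176 155  98  50  51  52  53  55  56  56  67  90 111 116 121
 122 122 122 122 121 121 121 120 120 119 119 117 115 117 134 150 174 195
 201 197 195 194 193]
   S [ 27  20  15  11  14  30  42  39  37  32  27  26  29  49  91 127 130 133
 132 131 131 132 132 131 131 130 129 132 135 143 154 143  75   7  18  28
  30  28  27  26  26]
-47 stop top z67 V [116 188 200 213 170 105  71  56  49  52  54  54  54  74  95 108 116 121
 122 122 120 119 119 119 119 120 120 120 119 118 116 118 121 142 180 208
 202 196 194 193 193]
   S [ 22   8  14  22  21  19  25  38  41  32  25  26  27  63 103 122 129 133
 134 134 133 133 133 132 132 133 133 134 137 144 151 119  74  45  39  35
  31  27  27  28  27]
-44 stop top z67 V [ 95 116 144 165 126  85  68  51  48  52  52  50  54  72  91 105 118 121
 123 123 122 122 121 121 121 120 120 121 120 119 117 115 113 145 184 200
 198 196 195 194 193]
   S [ 17  13  11   9  10  11  23  37  36  30  24  18  25  65 106 119 131 134
 135 135 135 134 134 133 133 132 133 133 137 145 143 106  69  53  38  31
  30  29  29  28  27]
44 stop top z67 V [ 
[... 1326 characters left out ...]
  76 100 133 163 195 197 197 195 194 194
 193 193 193 193 193 194 194] phone near [194 195 199 203 180 158 125  94  77  80 141 184 191 169 105  67  50  47
  52  82 125]
45 rail near end [197 205 197 172 118  84  75  73  74  73  69 102 145 175 203 200 198 196
 195 195 195 195 195 196 196] phone near [194 194 194 195 196 199 205 207 124  64 111 147 158 147 104  78  81  87
  96 106 118]
51 rail near end [198 200 205 209 200 184 143 107  83  68  63  85 136 172 196 201 199 197
 195 194 194 194 194 194 194] phone near [195 195 195 196 201 207 177 129  99  76 113 159 161 160 116  73  70  65
  70  77  87]
t 26.65 pos [ 0.4324 -0.3317  0.2004] travel [ 0.3313 -0.0064  0.0007] turn [-0.02 -0.04 -4.52]
```

In this view the stops and rails are yawed about 0.5° more than the phone's edge. I'll give it one more gentle heel push at the stand's own yaw (−8.3°) to be sure it is square, then draw out.

```bash
python3 - <<'E'
from h import *
go([.4297,-.1997,.2],-8.3)
E
```

```text
t 26.65 pos [ 0.4324 -0.3317  0.2004] travel [ 0.1306 -0.02    0.0005] turn [-0.02 -0.04  0.78]
```

Call:
step_arm(
  commands=[
    {"travel": [0.035,-0.006,0],"turn": [0,0,0.3]},
    {"travel": [0.08,-0.013,0],"turn": [0,0,0.6]},
    {"travel": [0.115,-0.018,0],"turn": [0,0,0.78]},
    {"travel": [0.1306,-0.02,0],"turn": [0,0,0.78]},
    {"travel": [0.1306,-0.02,0.02],"turn": [0,0,0.78]},
  ],
)

```text
time: 27.15
position: [0.4322, -0.1981, 0.183]
tool_rot: [2.366, 2.057, 0.0]
ft_force: [0.1, -1.4, -1.7]
grip_width: 0.155
grip_force: 45.0
```

Call:
step_arm(
  commands=[
    {"travel": [0,0,0.02],"turn": [0,0,0]},
    {"travel": [0,0,0.04],"turn": [0,0,0]},
    {"travel": [0,0,0.052],"turn": [0,0,0]},
    {"travel": [0,0,0.06],"turn": [0,0,0]},
    {"travel": [0,0,0.06],"turn": [0,0,0]},
  ],
)

```text
time: 27.65
position: [0.4296, -0.2006, 0.1198]
tool_rot: [-2.376, -2.053, 0.001]
ft_force: [0.5, -0.3, -1.9]
grip_width: 0.16
grip_force: 45.0
```

```bash
python3 - <<'E'
from h import *
go([.4297,-.1997,.1005],-8.3); go([.5286,-.2141,.1005],-8.3)
E
```

```text
t 27.65 pos [ 0.4296 -0.2006  0.1198] travel [0.0009 0.     0.0193] turn [-0.08 -0.04 -0.03]
t 27.65 pos [ 0.4296 -0.2006  0.1198] travel [0.001  0.1    0.0192] turn [-0.08 -0.04 -0.03]
```

Call:
step_arm(
  commands=[
    {"travel": [0.0005,0,0.01],"turn": [0,0,0]},
    {"travel": [0.0007,0,0.0195],"turn": [0,0,0]},
    {"travel": [0.0007,0,0.0195],"turn": [0,0,0]},
    {"travel": [0.0007,0,0.0195],"turn": [0,0,0]},
  ],
)

```text
time: 28.05
position: [0.4301, -0.2002, 0.1008]
tool_rot: [-2.377, -2.054, -0.0]
ft_force: [0.7, -0.5, -1.4]
grip_width: 0.157
grip_force: 45.0
```

```bash
python3 - <<'E'
from h import *
go([.5286,-.2141,.1005],-8.3)
E
```

```text
t 28.05 pos [ 0.4301 -0.2002  0.1008] travel [0.0005 0.0995 0.0003] turn [-0.02 -0.02 -0.05]
```

Call:
step_arm(
  commands=[
    {"travel": [0,0.006,0.0002],"turn": [0,0,0]},
    {"travel": [0,0.016,0.0002],"turn": [0,0,0]},
    {"travel": [0,0.028,0.0002],"turn": [0,0,0]},
    {"travel": [0,0.04,0.0002],"turn": [0,0,0]},
    {"travel": [0,0.052,0.0002],"turn": [0,0,0]},
  ],
)

```text
time: 28.55
position: [0.4831, -0.208, 0.1009]
tool_rot: [2.377, 2.054, 0.001]
ft_force: [-1.4, 0.3, -1.2]
grip_width: 0.159
grip_force: 45.0
```

Call:
step_arm(
  commands=[
    {"travel": [0,0.012,0],"turn": [0,0,0]},
    {"travel": [0,0.024,0],"turn": [0,0,0]},
    {"travel": [0,0.034,0],"turn": [0,0,0]},
    {"travel": [0,0.041,0],"turn": [0,0,0]},
    {"travel": [0,0.044,0],"turn": [0,0,0]},
  ],
)

```text
time: 29.05
position: [0.5259, -0.2141, 0.1008]
tool_rot: [-2.377, -2.054, -0.0]
ft_force: [-0.1, 0.3, -1.3]
grip_width: 0.156
grip_force: 45.0
```

Call:
step_arm(
  commands=[
    {"travel": [0,0.001,0],"turn": [0,0,0]},
    {"travel": [0,0.0015,0],"turn": [0,0,0]},
    {"travel": [0,0.0015,0],"turn": [0,0,0]},
  ],
)

```text
time: 29.35
position: [0.5263, -0.2145, 0.1009]
tool_rot: [2.377, 2.054, -0.001]
ft_force: [0.0, 0.2, -1.6]
grip_width: 0.161
grip_force: 45.0
```

```bash
python3 - <<'E'
from h import *
avg(4); go([.5286,-.2141,.1005],-8.3)
E
```

```text
t 29.55 F [ 0.15  0.27 -1.39] M,pos [-0.0095 -0.0867  0.0093  0.5263 -0.2146  0.1009]
t 29.55 pos [ 0.5264 -0.2146  0.1009] travel [0.0008 0.0021 0.0004] turn [-0.    0.02 -0.07]
```

Call:
step_arm(
  commands=[
    {"travel": [0,0.0005,0],"turn": [0,0,0]},
    {"travel": [0,0.001,0],"turn": [0,0,0]},
    {"travel": [0,0.0015,0],"turn": [0,0,0]},
    {"travel": [0,0.002,0],"turn": [0,0,0]},
  ],
)

```text
time: 29.95
position: [0.5285, -0.2147, 0.1008]
tool_rot: [-2.377, -2.054, 0.0]
ft_force: [0.1, -0.4, -1.3]
grip_width: 0.153
grip_force: 45.0
```

```bash
python3 - <<'E'
from h import *
avg(4)
E
```

```text
t 30.15 F [-0.5   0.02 -1.52] M,pos [ 0.0049 -0.0086  0.0021  0.5286 -0.2147  0.1008]
```

Call:
step_arm(
  commands=[
    {"travel": [0,0.0005,0],"turn": [0,0,0]},
    {"travel": [0,0.0005,0],"turn": [0,0,0]},
  ],
)

```text
time: 30.35
position: [0.5289, -0.2147, 0.1007]
tool_rot: [-2.377, -2.054, 0.001]
ft_force: [-1.0, 1.1, -1.4]
grip_width: 0.154
grip_force: 45.0
```

```bash
python3 - <<'E'
from h import *
avg(4)
E
```

```text
t 30.55 F [-1.    0.73 -0.66] M,pos [ 0.1185  0.2305  0.0475  0.5289 -0.2147  0.1007]
```

Call:
step_arm(
  commands=[
    {"travel": [0,0.0005,0],"turn": [0,0,0]},
    {"travel": [0,0.0005,0],"turn": [0,0,0]},
  ],
)

```text
time: 30.75
position: [0.529, -0.2148, 0.1007]
tool_rot: [-2.376, -2.053, 0.002]
ft_force: [-2.7, 1.1, 0.4]
grip_width: 0.157
grip_force: 45.0
```

```bash
python3 - <<'E'
from h import *
avg(4)
E
```

```text
t 30.95 F [-4.05  1.15 -0.05] M,pos [ 0.2205  0.845   0.046   0.529  -0.2148  0.1006]
```

Call:
step_arm(
  commands=[
    {"travel": [0,-0.002,0],"turn": [0,0,0]},
    {"travel": [0,-0.005,0],"turn": [0,0,0]},
    {"travel": [0,-0.01,0],"turn": [0,0,0]},
    {"travel": [0,-0.018,0],"turn": [0,0,0]},
    {"travel": [0,-0.028,0],"turn": [0,0,0]},
  ],
)

```text
time: 31.45
position: [0.5014, -0.2107, 0.1009]
tool_rot: [2.377, 2.054, 0.0]
ft_force: [-0.4, 0.4, -1.8]
grip_width: 0.154
grip_force: 45.0
```

Call:
step_arm(
  commands=[
    {"travel": [0,-0.012,0],"turn": [0,0,0]},
    {"travel": [0,-0.024,0],"turn": [0,0,0]},
    {"travel": [0,-0.038,0],"turn": [0,0,0]},
    {"travel": [0,-0.054,0],"turn": [0,0,0]},
    {"travel": [0,-0.072,0],"turn": [0,0,0]},
  ],
)

```text
time: 31.95
position: [0.4294, -0.2002, 0.1008]
tool_rot: [2.377, 2.053, -0.0]
ft_force: [0.0, -0.6, -0.2]
grip_width: 0.156
grip_force: 45.0
```

Call:
step_arm(
  commands=[
    {"travel": [0,0,-0.02],"turn": [0,0,0]},
    {"travel": [0,0,-0.05],"turn": [0,0,0]},
    {"travel": [0,0,-0.08],"turn": [0,0,0]},
    {"travel": [0,0,-0.08],"turn": [0,0,0]},
  ],
)

```text
time: 32.35
position: [0.4325, -0.2014, 0.1848]
tool_rot: [2.372, 2.048, 0.002]
ft_force: [-0.1, 0.3, -2.2]
grip_width: 0.155
grip_force: 45.0
```

```bash
python3 - <<'E'
from h import *
go([.4695,-.0025,.17],-3)
E
```

```text
t 32.35 pos [ 0.4325 -0.2014  0.1848] travel [0.2022 0.0075 0.014 ] turn [ 0.38  0.26 -5.37]
```

Call:
step_arm(
  commands=[
    {"travel": [0.035,0.001,0],"turn": [0,0,-1]},
    {"travel": [0.08,0.003,0],"turn": [0,0,-2]},
    {"travel": [0.125,0.005,0],"turn": [0,0,-4]},
    {"travel": [0.165,0.006,0.005],"turn": [0,0,-5.3]},
    {"travel": [0.195,0.008,0.01],"turn": [0,0,-5.3]},
  ],
)

```text
time: 32.85
position: [0.466, -0.0059, 0.1701]
tool_rot: [2.277, 2.164, -0.001]
ft_force: [0.5, -0.3, -1.3]
grip_width: 0.155
grip_force: 45.0
```

Call:
step_arm(
  commands=[
    {"travel": [0.006,0,0.01],"turn": [0,0,0]},
    {"travel": [0.006,0,0.04],"turn": [0,0,0]},
    {"travel": [0.006,0,0.07],"turn": [0,0,0]},
    {"travel": [0.006,0,0.09],"turn": [0,0,0]},
    {"travel": [0.006,0,0.095],"turn": [0,0,0]},
  ],
)

```text
time: 33.35
position: [0.4641, -0.0033, 0.0727]
tool_rot: [-2.277, -2.158, 0.006]
ft_force: [-0.6, 0.5, -1.8]
grip_width: 0.158
grip_force: 45.0
```

Call:
step_arm(
  commands=[
    {"travel": [0,0,0],"turn": [0,0,0]},
    {"travel": [0,0,0],"turn": [0,0,0]},
    {"travel": [0,0,0],"turn": [0,0,0]},
  ],
)

```text
time: 33.65
position: [0.4682, -0.0029, 0.0769]
tool_rot: [2.279, 2.16, 0.002]
ft_force: [0.2, -0.2, -1.4]
grip_width: 0.157
grip_force: 45.0
```

```bash
python3 - <<'E'
from h import *
avg(4);go([.4695,-.0025,.056],-3)
E
```

```text
t 33.85 F [-0.1   0.63 -1.41] M,pos [-0.0239 -0.0793 -0.0029  0.4679 -0.0028  0.0767]
t 33.85 pos [ 0.4677 -0.0027  0.0764] travel [0.0003 0.0018 0.0204] turn [ 0.07  0.03 -0.06]
```

Call:
step_arm(
  commands=[
    {"travel": [0,0,0.008],"turn": [0,0,0]},
    {"travel": [0,0,0.014],"turn": [0,0,0]},
    {"travel": [0,0,0.017],"turn": [0,0,0]},
    {"travel": [0,0,0.018],"turn": [0,0,0]},
    {"travel": [0,0,0.018],"turn": [0,0,0]},
  ],
)

```text
time: 34.35
position: [0.467, -0.0025, 0.0575]
tool_rot: [-2.279, -2.161, 0.0]
ft_force: [-0.3, 0.2, -1.4]
grip_width: 0.161
grip_force: 45.0
```

Call:
step_arm(
  commands=[
    {"travel": [0,0,0.0005],"turn": [0,0,0]},
    {"travel": [0,0,0.001],"turn": [0,0,0]},
    {"travel": [0,0,0.001],"turn": [0,0,0]},
  ],
)

```text
time: 34.65
position: [0.4673, -0.0026, 0.0569]
tool_rot: [2.28, 2.161, 0.0]
ft_force: [0.5, -0.1, -0.9]
grip_width: 0.157
grip_force: 45.0
```

```bash
python3 - <<'E'
from h import *
avg(4)
E
```

```text
t 34.85 F [-0.12 -0.08 -1.36] M,pos [-0.0334 -0.0723  0.0133  0.4673 -0.0026  0.0569]
```

Call:
step_arm(
  commands=[
    {"travel": [0,0,0.0005],"turn": [0,0,0]},
    {"travel": [0,0,0.001],"turn": [0,0,0]},
    {"travel": [0,0,0.001],"turn": [0,0,0]},
  ],
)

```text
time: 35.15
position: [0.4671, -0.0026, 0.0557]
tool_rot: [-2.28, -2.161, 0.0]
ft_force: [-0.1, -0.2, -1.7]
grip_width: 0.16
grip_force: 45.0
```

```bash
python3 - <<'E'
from h import *
avg(4)
E
```

```text
t 35.35 F [-0.18  0.16 -1.52] M,pos [-0.0343 -0.1141  0.019   0.4672 -0.0026  0.0558]
```

Call:
step_arm(
  commands=[
    {"travel": [0,0,0.0005],"turn": [0,0,0]},
    {"travel": [0,0,0.0005],"turn": [0,0,0]},
  ],
)

```text
time: 35.55
position: [0.4673, -0.0026, 0.0556]
tool_rot: [2.28, 2.161, -0.0]
ft_force: [-1.0, -1.3, 2.7]
grip_width: 0.162
grip_force: 45.0
```

Call:
step_arm(
  commands=[
    {"travel": [0,0,0.0005],"turn": [0,0,0]},
    {"travel": [0,0,0.0005],"turn": [0,0,0]},
  ],
)

```text
time: 35.75
position: [0.4673, -0.0026, 0.0555]
tool_rot: [2.28, 2.161, -0.001]
ft_force: [-3.4, -0.2, 8.4]
grip_width: 0.155
grip_force: 45.0
```

```bash
python3 - <<'E'
from h import *
avg(4)
E
```

```text
t 35.95 F [-3.71  0.17  8.47] M,pos [-0.0008  0.6444  0.0073  0.4673 -0.0026  0.0556]
```

Call:
step_arm(
  commands=[
    {"travel": [0,0,-0.0006],"turn": [0,0,0]},
    {"travel": [0,0,-0.0006],"turn": [0,0,0]},
  ],
)

```text
time: 36.15
position: [0.4674, -0.0026, 0.0556]
tool_rot: [2.28, 2.161, 0.0]
ft_force: [-1.3, -0.0, 2.3]
grip_width: 0.155
grip_force: 45.0
```

Call:
step_arm(
  commands=[
    {"travel": [0,0,0],"turn": [0,0,0]},
    {"travel": [0,0,0],"turn": [0,0,0]},
    {"travel": [0,0,0],"turn": [0,0,0]},
    {"travel": [0,0,0],"turn": [0,0,0]},
    {"travel": [0,0,0],"turn": [0,0,0]},
  ],
  gripper=0.6,
)

```text
time: 36.65
position: [0.4672, -0.0026, 0.0554]
tool_rot: [-2.28, -2.161, 0.0]
ft_force: [-0.2, 0.1, 0.3]
grip_width: 0.522
grip_force: 0.0
```

Call:
step_arm(
  commands=[
    {"travel": [0,0,0],"turn": [0,0,0]},
    {"travel": [0,0,-0.01],"turn": [0,0,0]},
    {"travel": [0,0,-0.04],"turn": [0,0,0]},
    {"travel": [0,0,-0.09],"turn": [0,0,0]},
    {"travel": [0,0,-0.14],"turn": [0,0,0]},
  ],
)

```text
time: 37.15
position: [0.4665, -0.002, 0.1972]
tool_rot: [-2.278, -2.162, 0.0]
ft_force: [0.9, -1.2, -0.0]
grip_width: 0.601
grip_force: 0.0
```

```bash
python3 - <<'E'
from h import *
go([.46,-.36,.24],0)
E
```

```text
t 37.15 pos [ 0.4665 -0.002   0.1972] travel [-0.3578  0.0121 -0.0431] turn [-0.06 -0.04 -2.99]
```

Call:
step_arm(
  commands=[
    {"travel": [-0.04,0.005,-0.02],"turn": [0,0,0]},
    {"travel": [-0.085,0.01,-0.04],"turn": [0,0,0]},
    {"travel": [-0.13,0.015,-0.05],"turn": [0,0,0]},
    {"travel": [-0.175,0.015,-0.05],"turn": [0,0,0]},
    {"travel": [-0.22,0.015,-0.05],"turn": [0,0,0]},
  ],
)

```text
time: 37.65
position: [0.4706, -0.2248, 0.247]
tool_rot: [2.278, 2.16, 0.0]
ft_force: [0.6, 0.9, -0.0]
grip_width: 0.6
grip_force: 0.0
```

Call:
step_arm(
  commands=[
    {"travel": [-0.04,0,0],"turn": [0,0,0]},
    {"travel": [-0.07,0,0],"turn": [0,0,0]},
    {"travel": [-0.08,0,0],"turn": [0,0,0]},
    {"travel": [-0.08,0,0],"turn": [0,0,0]},
    {"travel": [-0.08,0,0],"turn": [0,0,0]},
  ],
)

```text
time: 38.15
position: [0.4669, -0.3009, 0.2458]
tool_rot: [-2.277, -2.164, -0.002]
ft_force: [-0.5, 1.1, 0.6]
grip_width: 0.599
grip_force: 0.0
```

```bash
cat > chk.py <<'E'
from h import *
np.set_printoptions(precision=4,suppress=True)
st,im=shot('wrist','w14.png'); np.save('w14.npy',[st['position'],st['tool_rot']]); print(st['time'],st['position'])
g=cv2.cvtColor(im,cv2.COLOR_RGB2HSV)
H=np.array([.5692,-.2236]);a=np.radians(-8.1);c,s=np.cos(a),np.sin(a)
W=lambda x,y,z:[H[0]+(c*x-s*y)/1e3,H[1]+(s*x+c*y)/1e3,z/1e3]
def L(p,q,z,ch=2):
    n=int(max(abs(p[0]-q[0]),abs(p[1]-q[1])))+1
    k=np.array([proj('wrist',W(x,y,z),st) for x,y in zip(np.linspace(p[0],q[0],n),np.linspace(p[1],q[1],n))],np.float32);return cv2.remap(g[:,:,ch],k[None,:,0],k[None,:,1],1)[0]
print(proj('wrist',W(0,71.5,58),st),proj('wrist',W(0,-71.5,58),st))
for x in(-20,0,20):print(x,'end+ 62..80',L((x,62),(x,80),57),'end- 62..80',L((x,-62),(x,-80),57))
for x in(-42,-40):print(x,'rail+ 36..60',L((x,36),(x,60),53),'rail-',L((x,-36),(x,-60),53))
for x in(-52,):print('deck+ 66..84',L((x,66),(x,84),38),'deck-',L((x,-66),(x,-84),38))
for y in(-62,-25,25,62):print(y,'phone near -42..-28',L((y and -42,y),(-28,y),57),'far 26..42',L((26,y),(42,y),57))
for y in(-49,-46,46,49):print(y,'stop S 26..44',L((26,y),(44,y),67,1),'rail end -52..-38',L((-52,y),(-38,y),53))
E
python3 chk.py
```

```text
38.15 [ 0.4669 -0.3009  0.2458]
[382.4721  51.0597] [367.5033 182.8673]
-20 end+ 62..80 [180 133  80  66  74  71  72  75  58  49 129 195 182 201 199 199 199 199
 200] end- 62..80 [ 63  61  54 141 122 113 170 175 131 114 116 116 113 103 195 204 200 200
 199]
0 end+ 62..80 [ 85  83 106 122 136 138 126  94  68  62 101 217 203 200 200 199 199 199
 199] end- 62..80 [ 70  62  88 124 100 125 181 189 138 102 113 114 112 103 165 198 200 198
 197]
20 end+ 62..80 [ 67  64  64  63  63  63  64  66  57  47 126 158 174 203 200 199 199 199
 199] end- 62..80 [176 163 199 207 111  93 164 188 136  98 108 154 197 201 198 198 198 198
 198]
-42 rail+ 36..60 [ 53  67 123  97  70  80 163 202 205 201 201 201 200 200 201 201 201 201
 201 176 194 210 208 207 209] rail- [ 51  59 223 167  87 193 208 203 201 200 201 201 201 200 201 202 204 202
 147 105 104 162 196 200 196]
-40 rail+ 36..60 [ 53  64 124  94  71  95 166 207 205 202 200 200 201 201 201 201 202 202
 201 204 209 207 207 207 206] rail- [ 47  92 211 166 100 211 207 202 201 201 200 200 201 201 201 201 204 196
 151 104 106 178 203 203 202]
deck+ 66..84 [2
[... 833 characters left out ...]
top S 26..44 [ 19  23  26  22  13  14  24  43  23  61 120 132 131 130 129 129 132 135
 115] rail end -52..-38 [184 201 209 132  75 113 179 204 203 201 200 201 201 200 201]
-46 stop S 26..44 [ 21  20  24  30  21  12  15  27  21  50 111 131 131 129 130 130 133 145
  85] rail end -52..-38 [180 200 202 121  72  68 191 206 203 201 201 200 200 200 202]
46 stop S 26..44 [143 116  66  53  29   6  13  43  41  55 128 140 140 141 137 135 138 147
 169] rail end -52..-38 [188 202 216 167  75 101 170 201 204 201 201 201 200 200 202]
49 stop S 26..44 [141 106  74  54  24  20  14  53  32  70 121 139 140 137 136 135 139 152
 144] rail end -52..-38 [207 215 209 162  82  76 190 207 203 201 200 201 201 201 202]
```

The phone is square: its near edge and both stops are parallel at yaw −8.1°. It is home, and its overhang is equal within about 1.3 mm. Last check: the lifter and bystanders against the first picture.

```bash
python3 - <<'E'
from h import *
shot('scene','s15.png')
a=cv2.imread('pics/s0.png');b=cv2.imread('pics/s15.png')
for im in(a,b):
    h=cv2.cvtColor(im,cv2.COLOR_BGR2HSV)
    def st(lo,hi,box):
        m=np.zeros(im.shape[:2],np.uint8);x0,y0,x1,y1=box;m[y0:y1,x0:x1]=cv2.inRange(h,lo,hi)[y0:y1,x0:x1]
        x,y,w,hh=cv2.boundingRect(m);return (x,y,w,hh,int((m>0).sum()))
    print('orange',st((8,140,100),(20,255,255),(265,200,300,240)),'spool',st((90,100,100),(110,255,255),(170,310,215,350)),'pot',st((45,60,30),(90,255,255),(330,170,365,195)))
print('pump diff',cv2.absdiff(a[175:225,218:248],b[175:225,218:248]).mean())
E
```

```text
orange (275, 207, 11, 21, 81) spool (178, 323, 22, 18, 282) pot (339, 178, 10, 5, 40)
orange (276, 207, 10, 21, 90) spool (178, 323, 22, 18, 284) pot (341, 178, 7, 3, 13)
pump diff 4.024
```

```bash
python3 -c "
from bench import ctrl
print(ctrl.close_job())"
```

```text
the job is handed in; nothing more can be done
None
```

The job is handed in. The phone lies across the stand's rails, square against both blue stops, about 1.3 mm off centre by my measurement (overhangs about 18 and 15 mm). The lifter stands upright where it started, the bottle, pot and spool were not touched, and it took about 38 s.

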